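# Fetch the pill organiser from behind the things on the lazy Susan

### The arm

A 6-joint arm with a two-finger parallel gripper is mounted at the origin on the work surface. World frame = base frame: x ahead of the robot, y to its left, z up, the work surface at z = 0. Lengths are in m, angles in rad, forces in N, time in s.
With the tool pointing down it reaches from about 0.325 to 0.775 m from the base axis. Payload 5.5 kg.
Tool frame: the origin (TCP) lies between the finger pads; the fingertips stand 17 mm ahead of it and the grasp point (between the pads) lies 2 mm behind it; z points along the fingers, y is the line along which they close (so a half turn about z gives the same grasp; the last joint's range is limited). The gripper opens to 88 mm and grips with 3 to 60 N. Pads are 20 mm wide; open, the fingers measure 115 mm over their backs; the gripper's body (75 mm by 178 mm) begins 61 mm behind the grasp point.
Start: joints at [-1.344, 0.091, 1.231, -0, 1.82, -0.057], TCP at [0.168, -0.576, 0.24] pointing down, gripper open.
Joint ranges: [-2.87, 2.87], [-0.86, 2.18], [0.17, 2.46], [-1.51, 4.65], [0.06, 2.69], [-2.65, 2.65]. Speed limits (rad/s): [2.57, 2.57, 3.01, 3.14, 3.14, 3.14].

### API

Orientations are given as a rotation vector (axis times angle).
In Python, from station import env gives the robot as it stands.
- The arm moves only by the shell command python3 -m pendant 'ROWS' [OPENING] [FORCE]. ROWS is a JSON object whose one key "deltas" holds a list of rows, each an object with "xyz": the shift along the tool's x, y, z in mm, a list of three; "delta_rot": the turn, a rotation vector about the tool's x, y, z in degrees, a list of three. A call has 1 to 12 rows; each row shifts and turns the commanded pose from where the row before left it, along the tool's axes as they then stand; what a row does not reach is not made up. A row lasts 1/10 s, in which the tool goes at most 50 mm and 8.59 degrees, less where a joint would pass 70% of its speed; a pose out of reach is approached as far as the arm can. A call with a gripper value outside its range is refused whole. OPENING is the opening, from 0 (shut) to 1 (fully open), set as the call begins (- or left out, the last holds). The fingers move at their own pace and stop on an object; FORCE is the grip in N (left out, the last holds). Time passes only in rows, so rows that do not move let the fingers close. It gives the time, the measured TCP pose, the force, the opening and the grip force at its end, in the units of the state.
- env.observe(): the state, without advancing time (a new reading comes with each control period).
- env.capture(name): name is "scene" or "top" or "wrist"; returns a dict with "img" (384x512x3 uint8, red, green, blue), "fovy" (degrees; the focal length in pixels is half the picture's height over the tangent of half this angle, whatever the lens; pixels are square), "cx", "cy" (the principal point, pixels), "R" (3x3) and "t" (3): a world point X has camera coordinates R X + t. Camera axes: x right, y down, z forward; pixel columns grow to the right and rows downward; lengths in m; the calibration is good to about 2 mm. A picture is of the moment at which its call begins. There is no depth.
- env.close_job(): hands the job in; it is judged then, once.
Trained networks look in a picture, given as the dict that the camera call returned (one of the last four; its "shot" number tells which), for a name from the list of things; names that differ only in an ending like _2 or _b are one class to them, and where a whole thing is asked for, a point or a joint stands for the part that bears it (a point fixed in the world has none). Each returns a list of dicts, best first, with "conf" (0 to 1); they miss things now and then, are a little off and sometimes report something else, mostly with a low value. They report only what shows in the picture. A call takes as long as a camera call. They do not tell look-alikes from the thing itself.
- env.look_for(picture, name): "box" ([left, top, right, bottom] in pixels, round what is visible of it).
- env.place_of(picture, name): "pixel" ([column, row] in pixels: a listed point, or the origin of a listed thing).
The state is a dict: "clock": time; "joints": joint angles; "joint_vel": joint speeds; "tau": joint torques, N m; "eef_pos": TCP position; "tcp_rot": TCP orientation; "ft_force": force on the tool from outside, world axes, zero at the start; "torque": the same for the moment, N m; "opening": opening from 0.0 (shut) to 1.0 (fully open); "grasp_force": force on a finger pad.
Only numpy, scipy, OpenCV 4.12 (cv2) and the standard library are available. Lean on these libraries where they do the work, as an engineer would, in place of code of your own. Each camera call takes 0.05 s, during which the arm holds its last target. There are 200 camera calls.

### The job

On the lazy Susan the orange weekly pill organiser is shut in behind the glass jar, the ceramic beaker and the brown bottle: first stand those three upright in the wide wooden tray, leaving the organiser where it is. Once all three are there, lay the organiser flat, lids up, in the narrow white plastic tray, and only then put the three back, each upright in the middle of the same cork coaster it came from. Set things down gently, without dropping or toppling them, and leave the foot file on the lazy Susan undisturbed.

Things in the scene. Friction and masses are not known exactly. Their poses are not given: they have to be found in the camera images.
- organiser: orange plastic weekly pill organiser, a flat bar 36 mm (its x) by 150 mm (its y) by 26 mm high (its z), about 0.11 kg, loose. Origin at the centre of its underside. It lies on the lazy Susan, a fixed white disc 320 mm across (it does not turn) whose top is 30 mm above the work surface. About 13 mm separate it from the row of jar, beaker and bottle, which stand on its -x side
- jar: squat round clear-glass jar, 64 mm across and 78 mm high, straight-sided up to 60 mm, with a flat steel lid 60 mm across; about 0.22 kg, loose. Origin at the centre of its underside, z up. Stands on its coaster
- beaker: white ceramic tooth beaker, open at the top, no handle, 64 mm across and 95 mm high, wall 4 mm; about 0.24 kg, loose. Origin at the centre of its underside, z up. Stands on its coaster
- bottle: brown glass tablet bottle, 56 mm across and straight-sided up to 72 mm, then a shoulder and a white cap 40 mm across, 105 mm high in all; about 0.15 kg, loose. Origin at the centre of its underside, z up. Stands on its coaster
- place_jar: a fixed round cork coaster, 82 mm across and 3 mm thick, on the lazy Susan: the one the jar stands on at the start and must return to. Origin at the centre of its underside (30 mm above the work surface); its top is 3 mm higher. The three coasters are alike, in a straight row 85 mm apart, parallel to the organiser, in an order that changes
- place_beaker: a fixed round cork coaster, 82 mm across and 3 mm thick, on the lazy Susan: the one the beaker stands on at the start and must return to. Origin at the centre of its underside (30 mm above the work surface); its top is 3 mm higher. The three coasters are alike, in a straight row 85 mm apart, parallel to the organiser, in an order that changes
- place_bottle: a fixed round cork coaster, 82 mm across and 3 mm thick, on the lazy Susan: the one the bottle stands on at the start and must return to. Origin at the centre of its underside (30 mm above the work surface); its top is 3 mm higher. The three coasters are alike, in a straight row 85 mm apart, parallel to the organiser, in an order that changes
- wide_tray: wide wooden tray, 160 mm (its x) by 320 mm (its y) outside, fixed; inside 150 by 310 mm, floor 5 mm above the work surface, rim 12 mm above it. Empty at the start; room for the three things side by side along y. Origin at the centre of its underside, on the work surface
- narrow_tray: narrow white plastic tray for the organiser, 72 mm (its x) by 186 mm (its y) outside, fixed; inside 64 by 178 mm, floor 4 mm above the work surface, rim 10 mm above it; the organiser lies in it lengthwise, either way round. Origin at the centre of its underside, on the work surface
- foot_file: foot file, 26 mm (its x) by about 170 mm (its y) by 12 mm high, steel blade and blue plastic grip, loose, lying on the lazy Susan on the organiser's +x side, some 85 mm from it between centres. To be left alone. Origin at its underside, mid-length
Mind the look-alikes: they are no part of the job. What is meant by the organiser is not pink, and is the larger of those in its own colour.

How it is judged:
By the outcome, as a careful person would: the job done as asked, in the order asked, and still so for the second after the job is handed in, with the robot touching nothing.
It also fails if it takes over 144 s, if anything falls off the work surface, if the arm or the gripper's body presses on something with over 40 N, if the wrist force passes 120 N, or if a joint passes its speed limit or range.

## Working session

There is one attempt and no reset: what is moved stays moved. The work goes in short steps, Python scripts to look and compute and a shell command to move; the robot and the scene stay as the last step left them, time stands still between calls to the robot, and variables do not carry over. Pictures are saved under pics/ and viewed, at most 14 in all, crops included, and the job is handed in when it is done.

```bash
ls; mkdir -p pics; python3 - <<'E'
from station import env
import cv2,numpy as np
s=env.observe(); print({k:np.round(v,3).tolist() for k,v in s.items()})
for n in ("top","scene"):
    c=env.capture(n); cv2.imwrite(f"pics/{n}0.png",cv2.resize(c["img"][:,:,::-1],(800,600),interpolation=cv2.INTER_CUBIC))
    print(n,c["fovy"],c["cx"],c["cy"],np.round(c["R"],3).tolist(),np.round(c["t"],3).tolist())
    for o in "organiser jar beaker bottle place_jar place_beaker place_bottle wide_tray narrow_tray foot_file".split():
        print(o,[(np.round(d["pixel"]).tolist(),round(d["conf"],2)) for d in env.place_of(c,o)][:4],[(np.round(d["box"]).tolist(),round(d["conf"],2)) for d in env.look_for(c,o)][:4])
E
```

```text
pics
{'clock': 0.0, 'joints': [-1.344, 0.092, 1.232, -0.0, 1.82, -0.057], 'joint_vel': [-0.0, 0.001, 0.0, -0.001, 0.001, 0.001], 'tau': [0.002, -44.645, -40.646, 0.07, 0.029, -0.0], 'eef_pos': [0.168, -0.576, 0.239], 'tcp_rot': [-3.108, -0.444, 0.0], 'ft_force': [-0.373, -0.782, 0.635], 'torque': [0.051, -0.075, 0.017], 'grasp_force': 0.0, 'opening': 1.003}
top 50.08535479115916 254.0473598718527 193.30483523264076 [[0.028, -1.0, 0.005], [-0.995, -0.028, -0.093], [0.093, -0.002, -0.996]] [0.083, 0.46, 1.159]
organiser [([195.0, 180.0], 0.74), ([89.0, 248.0], 0.68), ([178.0, 271.0], 0.63)] [([156.0, 148.0, 212.0, 171.0], 0.82), ([158.0, 265.0, 199.0, 280.0], 0.76), ([66.0, 240.0, 110.0, 255.0], 0.65)]
jar [([222.0, 176.0], 0.65)] [([213.0, 161.0, 234.0, 188.0], 0.91)]
beaker [([194.0, 181.0], 0.92)] [([180.0, 165.0, 202.0, 193.0], 0.98), ([153.0, 174.0, 179.0, 200.0], 0.68)]
bottle [([161.0, 185.0], 0.63)] [([148.0, 173.0, 174.0, 197.0], 0.57)]
place_jar [([222.0, 174.0], 0.48)] []
place_beaker [([192.0, 180.0], 0.68)] [([182.0, 169.0, 207.0, 198.0], 0.6)]
place_bottle [([161.0, 188.0
[... 805 characters left out ...]
.0, 228.0], 0.44)] [([313.0, 200.0, 340.0, 238.0], 0.62)]
bottle [([352.0, 227.0], 0.66)] [([341.0, 202.0, 368.0, 237.0], 0.94)]
place_jar [([292.0, 225.0], 0.69)] [([276.0, 220.0, 308.0, 240.0], 0.68), ([282.0, 207.0, 304.0, 237.0], 0.61)]
place_beaker [([323.0, 228.0], 0.7), ([291.0, 227.0], 0.29)] [([308.0, 220.0, 339.0, 241.0], 0.52), ([343.0, 203.0, 367.0, 238.0], 0.2)]
place_bottle [([354.0, 228.0], 0.69)] [([339.0, 215.0, 370.0, 240.0], 0.47)]
wide_tray [([126.0, 202.0], 0.67)] [([62.0, 176.0, 188.0, 225.0], 0.69)]
narrow_tray [([353.0, 228.0], 0.46), ([325.0, 279.0], 0.36)] [([180.0, 214.0, 253.0, 257.0], 0.9)]
foot_file [([326.0, 280.0], 0.68)] [([293.0, 270.0, 363.0, 288.0], 0.78)]
```

View pics/top0.png

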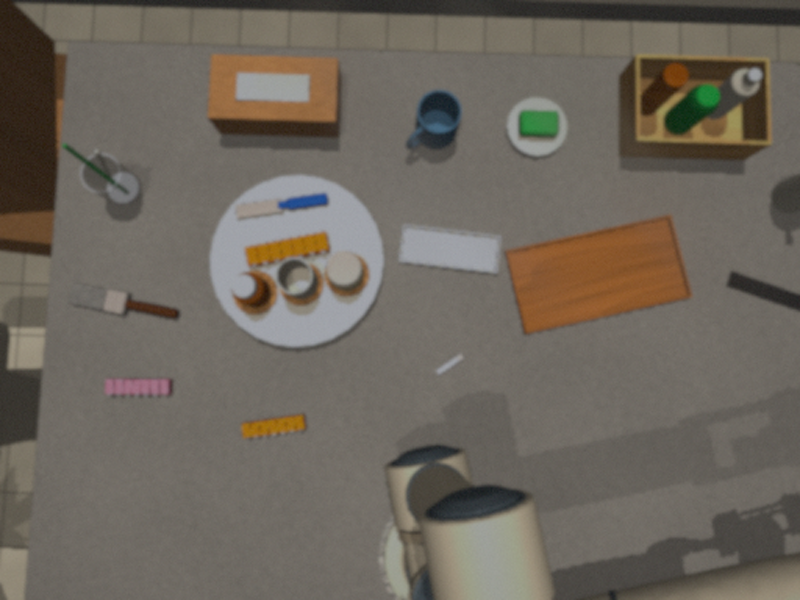

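View pics/scene0.png

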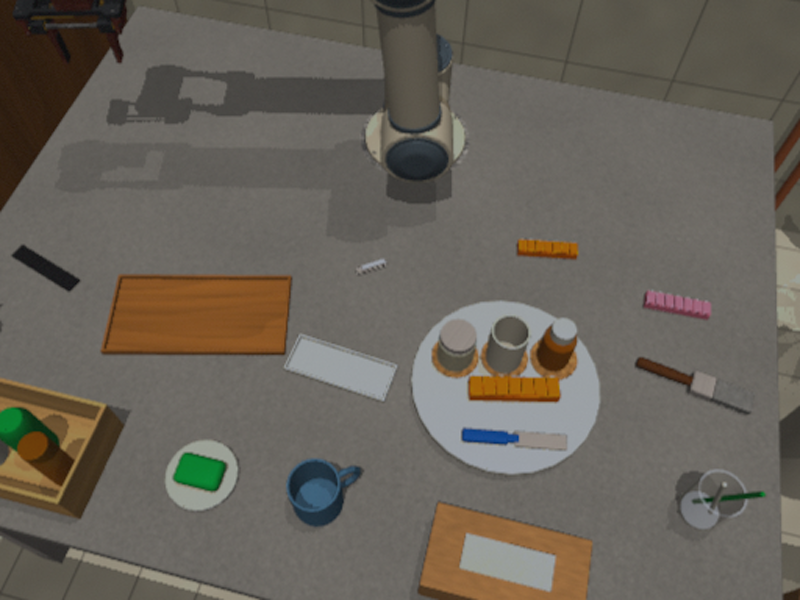

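Three candidates for the organiser in the top view (800x600): orange bar on the disc (288,248), a smaller orange bar on the table (273,427), and a pink bar (138,387). The one on the disc is orange, the larger of its colour and beside the row of three, so it fits. The order from the left is bottle (252,288), beaker (298,280), jar (346,272). I'll confirm with a crop and measure coarsely.

```bash
cat > h.py <<'E'
from station import env
import cv2,numpy as np
from scipy.spatial.transform import Rotation as Ro
def f(c): return c["img"].shape[0]/2/np.tan(np.radians(c["fovy"])/2)
def K(c): return np.array([[f(c),0,c["cx"]],[0,f(c),c["cy"]],[0,0,1]])
def proj(c,X):
    x=(np.atleast_2d(X)@np.array(c["R"]).T+np.array(c["t"]))@K(c).T; return x[:,:2]/x[:,2:]
def back(c,px,z):
    px=np.atleast_2d(px); R=np.array(c["R"]); o=-R.T@np.array(c["t"])
    d=np.c_[px,np.ones(len(px))]@np.linalg.inv(K(c)).T@R
    return o+d*((z-o[2])/d[:,2])[:,None]
def mask(c,lo,hi):
    return cv2.inRange(cv2.cvtColor(c["img"],cv2.COLOR_RGB2HSV),np.array(lo),np.array(hi))
def rects(c,lo,hi,z,minpx=60):
    out=[]
    for k in cv2.findContours(mask(c,lo,hi),cv2.RETR_EXTERNAL,cv2.CHAIN_APPROX_NONE)[0]:
        if cv2.contourArea(k)<minpx: continue
        P=back(c,k[:,0].astype(float),z)[:,:2]; r=cv2.minAreaRect((P*1000).astype(np.float32))
        b=cv2.boxPoints(r); e0,e1=b[1]-b[0],b[2]-b[1]; e=e0 if np.hypot(*e0)>np.hypot(*e1) else e1
        out.append((np.round(r[0]).tolist(),np.round(sorted(r[1])).tolist(),round(float(np.degrees(np.arctan2(e[1],e[0])))%180,1),np.round(k[:,0].mean(0)).tolist()))
    return out
E
python3 - <<'E'
from h import *
H={"organiser":.03,"jar":.033,"beaker":.033,"bottle":.033,"place_jar":.03,"place_beaker":.03,"place_bottle":.03,"wide_tray":0,"narrow_tray":0,"foot_file":.03}
cs={n:env.capture(n) for n in("top","scene")}
for n,c in cs.items():
    for o,z in H.items():
        r=[(np.round(back(c,d["pixel"],z)[0,:2]*1000).tolist(),round(d["conf"],2)) for d in env.place_of(c,o)][:3]; print(n,o,r)
    print(n,"orange",rects(c,(14,150,90),(28,255,255),.056))
    print(n,"wood",rects(c,(5,120,60),(14,255,255),.012,500))
    m=mask(c,(90,0,140),(140,60,255))
    print(n,"white",rects(c,(80,0,135),(140,50,255),.01,300))
c=cs["top"]; cv2.imwrite("pics/crop1.png",cv2.resize(c["img"][105:290,50:260,::-1],None,fx=3.2,fy=3.2,interpolation=cv2.INTER_CUBIC))
E
```

```text
top organiser [([292.0, 556.0], 0.97), ([544.0, 305.0], 0.73), ([232.0, 298.0], 0.6)]
top jar [([506.0, 184.0], 0.73)]
top beaker [([483.0, 269.0], 0.77), ([548.0, 302.0], 0.39)]
top bottle [([472.0, 360.0], 0.66)]
top place_jar [([502.0, 187.0], 0.73)]
top place_beaker [([495.0, 269.0], 0.64)]
top place_bottle [([462.0, 349.0], 0.55)]
top wide_tray [([521.0, -278.0], 0.74)]
top narrow_tray [([557.0, 5.0], 0.61)]
top foot_file [([637.0, 320.0], 0.72)]
top orange [([232.0, 307.0], [24.0, 109.0], 100.2, [175.0, 272.0]), ([442.0, -160.0], [54.0, 69.0], 104.4, [344.0, 202.0]), ([545.0, 296.0], [32.0, 143.0], 103.1, [184.0, 159.0]), ([521.0, -279.0], [148.0, 224.0], 103.8, [387.0, 174.0]), ([892.0, -407.0], [43.0, 45.0], 179.4, [433.0, 48.0])]
top wood [([523.0, -276.0], [158.0, 318.0], 104.1, [382.0, 175.0]), ([582.0, 794.0], [62.0, 96.0], 91.7, [17.0, 144.0]), ([860.0, 345.0], [132.0, 240.0], 90.1, [172.0, 58.0])]
top white [([563.0, 2.0], [69.0, 182.0], 84.9, [287.0, 159.0]), ([534.0, 286.0], [321.0, 321.0], 47.2, [189.0, 166.0])]
scene organiser [([241.0, 312.0], 0.6), ([532.0, 299.0]
[... 170 characters left out ...]
7.0], 0.71)]
scene place_beaker [([488.0, 272.0], 0.6), ([473.0, 277.0], 0.58)]
scene place_bottle [([463.0, 357.0], 0.57)]
scene wide_tray [([521.0, -280.0], 0.93)]
scene narrow_tray [([561.0, 1.0], 0.8), ([442.0, 354.0], 0.17)]
scene foot_file [([620.0, 306.0], 0.81)]
scene orange [([834.0, -413.0], [45.0, 55.0], 71.2, [20.0, 288.0]), ([498.0, 305.0], [128.0, 187.0], 104.2, [338.0, 236.0]), ([543.0, -257.0], [152.0, 306.0], 103.7, [118.0, 201.0]), ([254.0, 312.0], [28.0, 107.0], 99.6, [350.0, 158.0])]
scene wood [([523.0, -276.0], [163.0, 321.0], 104.3, [127.0, 202.0])]
scene white [([560.0, 0.0], [71.0, 184.0], 84.5, [217.0, 234.0]), ([517.0, 284.0], [319.0, 323.0], 13.5, [324.0, 238.0])]
```

View pics/crop1.png

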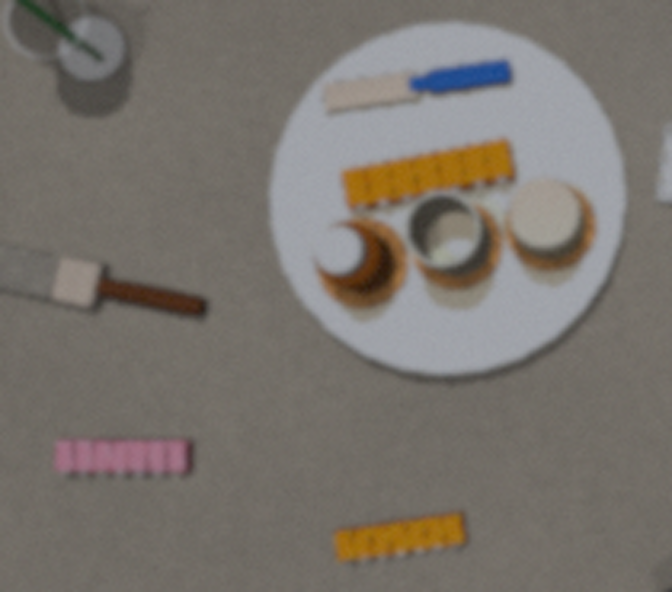

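The crop confirms it: the orange bar on the disc at (428,174) is clearly longer than the small orange one at (400,537), and the one at (122,457) is pink. Next I'll check the wrist camera mounting and plan the move above the disc.

```bash
cat >> h.py <<'E'
def plan(x,y,z,th,s=None):
    "target TCP mm, tool-y heading deg -> tool-frame shift mm, turn about tool z deg (tool kept down)"
    s=s or env.observe(); R=Ro.from_rotvec(s["tcp_rot"]).as_matrix(); p=np.array(s["eef_pos"])*1000
    d=R.T@(np.array([x,y,z])-p); T=np.radians(th)
    Y=np.array([np.cos(T),np.sin(T),0]);Z=np.array([0,0,-1.]);Rt=np.c_[np.cross(Y,Z),Y,Z]
    rv=np.degrees(Ro.from_matrix(R.T@Rt).as_rotvec())
    print("now",np.round(p,1).tolist(),"head",round(float(np.degrees(np.arctan2(R[1,1],R[0,1]))),1),"shift",np.round(d,1).tolist(),"rot",np.round(rv,2).tolist(),"after-turn shift",np.round(Rt.T@(np.array([x,y,z])-p),1).tolist(),"open",round(float(s["opening"]),3),"grip",round(float(s["grasp_force"]),1),"t",round(float(s["clock"]),1),"F",np.round(s["ft_force"],1).tolist())
E
python3 - <<'E'
from h import *
s=env.observe();c=env.capture("wrist");R=Ro.from_rotvec(s["tcp_rot"]).as_matrix();Rc=np.array(c["R"])
print("cam in tool",R.T@(-Rc.T@np.array(c["t"])-np.array(s["eef_pos"])),"axis",R.T@Rc[2],"right",R.T@Rc[0],c["fovy"])
plan(500,265,300,13.5)
E
```

```text
cam in tool [ 6.85710927e-02  1.17576029e-04 -1.44407534e-01] axis [-2.52366745e-01  5.01913112e-04  9.67631528e-01] right [ 1.24731948e-04  9.99999874e-01 -4.86171481e-04] 66.5943902965915
now [168.0, -576.0, 239.6] head -73.7 shift [554.2, -714.4, -60.4] rot [-0.0, 0.0, -87.24] after-turn shift [740.3, 519.2, -60.4] open 1.004 grip 0.0 t 3.2 F [-0.5, -0.5, -0.9]
```

```bash
python3 -m pendant '{"deltas":[{"xyz":[0,0,-2],"delta_rot":[0,0,-8.5]},{"xyz":[0,0,-2],"delta_rot":[0,0,-8.5]},{"xyz":[0,0,-2],"delta_rot":[0,0,-8.5]},{"xyz":[0,0,-2],"delta_rot":[0,0,-8.5]},{"xyz":[0,0,-2],"delta_rot":[0,0,-8.5]},{"xyz":[0,0,-2],"delta_rot":[0,0,-8.5]},{"xyz":[0,0,-2],"delta_rot":[0,0,-8.5]},{"xyz":[0,0,-2],"delta_rot":[0,0,-8.5]},{"xyz":[0,0,-2],"delta_rot":[0,0,-8.5]},{"xyz":[0,0,-2],"delta_rot":[0,0,-8.5]},{"xyz":[0,0,0],"delta_rot":[0,0,-2.2]}]}' 1
python3 -m pendant '{"deltas":[{"xyz":[39,26,0],"delta_rot":[0,0,0]},{"xyz":[39,26,0],"delta_rot":[0,0,0]},{"xyz":[39,26,0],"delta_rot":[0,0,0]},{"xyz":[39,26,0],"delta_rot":[0,0,0]},{"xyz":[39,26,0],"delta_rot":[0,0,0]},{"xyz":[39,26,0],"delta_rot":[0,0,0]},{"xyz":[39,26,0],"delta_rot":[0,0,0]},{"xyz":[39,26,0],"delta_rot":[0,0,0]},{"xyz":[39,26,0],"delta_rot":[0,0,0]},{"xyz":[39,26,0],"delta_rot":[0,0,0]}]}'
python3 -c "
from h import *
plan(501,318,260,13.5)"
```

```text
clock: 4.35
eef_pos: [0.168, -0.5761, 0.26]
tcp_rot: [1.94, 2.471, -0.001]
ft_force: [-0.6, 0.1, -0.1]
opening: 1.001
grasp_force: 0.0
clock: 5.35
eef_pos: [0.3302, -0.1344, 0.26]
tcp_rot: [1.946, 2.465, 0.001]
ft_force: [1.7, -0.3, 0.7]
opening: 0.996
grasp_force: 0.0
now [330.2, -134.4, 260.0] head 13.4 shift [400.4, 271.2, -0.1] rot [0.07, 0.05, -0.07] after-turn shift [400.1, 271.7, -0.0] open 0.996 grip 0.0 t 5.3 F [1.7, -0.3, 0.7]
```

```bash
python3 -m pendant '{"deltas":[{"xyz":[39,26.5,0],"delta_rot":[0,0,0]},{"xyz":[39,26.5,0],"delta_rot":[0,0,0]},{"xyz":[39,26.5,0],"delta_rot":[0,0,0]},{"xyz":[39,26.5,0],"delta_rot":[0,0,0]},{"xyz":[39,26.5,0],"delta_rot":[0,0,0]},{"xyz":[39,26.5,0],"delta_rot":[0,0,0]},{"xyz":[39,26.5,0],"delta_rot":[0,0,0]},{"xyz":[39,26.5,0],"delta_rot":[0,0,0]},{"xyz":[39,26.5,0],"delta_rot":[0,0,0]},{"xyz":[39,26.5,0],"delta_rot":[0,0,0]},{"xyz":[0,0,0],"delta_rot":[0,0,0]},{"xyz":[0,0,0],"delta_rot":[0,0,0]}]}'
python3 - <<'E'
from h import *
c=env.capture("wrist"); cv2.imwrite("pics/w1.png",cv2.resize(c["img"][:,:,::-1],(800,600),interpolation=cv2.INTER_CUBIC))
np.savez("w1.npz",**{k:c[k] for k in("img","fovy","cx","cy","R","t")})
for o,z in {"organiser":.03,"jar":.033,"beaker":.033,"bottle":.033,"place_jar":.03,"place_beaker":.03,"place_bottle":.03}.items():
    print(o,[(np.round(back(c,d["pixel"],z)[0,:2]*1000,1).tolist(),round(d["conf"],2)) for d in env.place_of(c,o)][:2])
print("orange",rects(c,(12,150,70),(28,255,255),.056,300))
print("disc",rects(c,(80,0,120),(140,60,255),.03,3000))
plan(501,318,260,13.5)
E
```

```text
clock: 6.55
eef_pos: [0.4969, 0.3055, 0.2583]
tcp_rot: [-1.943, -2.467, 0.004]
ft_force: [-0.7, -0.2, 0.4]
opening: 1.003
grasp_force: 0.0
organiser [([543.8, 298.6], 0.97), ([245.9, 315.6], 0.69)]
jar [([499.9, 192.9], 0.77)]
beaker [([488.2, 268.5], 0.61)]
bottle [([465.1, 348.0], 0.67), ([625.9, 307.2], 0.32)]
place_jar []
place_beaker []
place_bottle []
orange [([716.0, 113.0], [24.0, 404.0], 13.8, [371.0, 339.0]), ([763.0, 206.0], [41.0, 96.0], 118.5, [427.0, 285.0]), ([303.0, 95.0], [41.0, 97.0], 87.4, [73.0, 285.0]), ([482.0, 293.0], [44.0, 73.0], 7.4, [237.0, 174.0]), ([543.0, 299.0], [35.0, 147.0], 103.1, [286.0, 180.0]), ([466.0, 356.0], [72.0, 72.0], 103.6, [236.0, 119.0]), ([254.0, 321.0], [32.0, 102.0], 99.7, [47.0, 106.0])]
disc [([554.0, 362.0], [149.0, 315.0], 162.0, [306.0, 132.0])]
now [497.0, 304.0, 260.5] head 13.4 shift [12.7, 7.1, 0.5] rot [0.08, -0.02, -0.1] after-turn shift [12.7, 7.1, 0.5] open 1.002 grip 0.0 t 7.0 F [0.3, -0.2, -0.0]
```

View pics/w1.png

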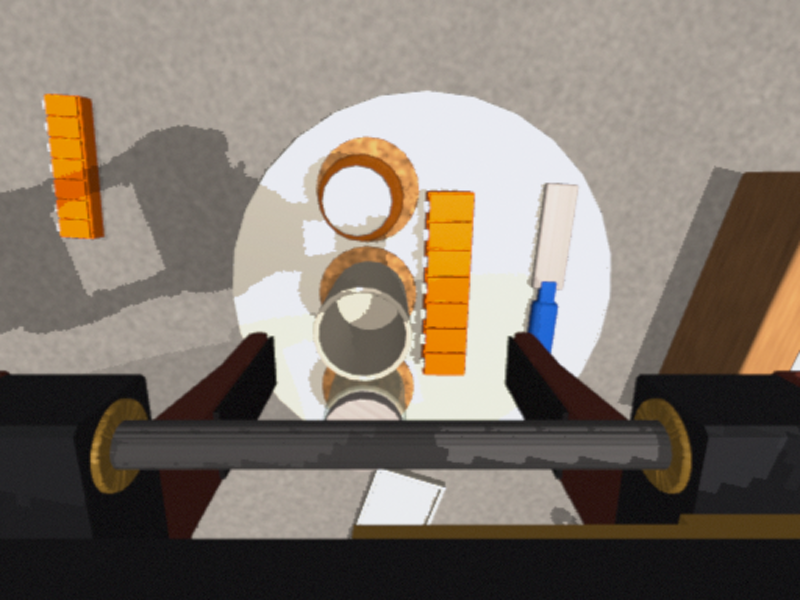

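The wrist picture shows the bottle cap at about (357,202), the bottle's coaster with left/right/top edges at 318/419/138, the beaker rim centred at (363,334) and the organiser at (424-474, 192-375). I'll project these.

```bash
python3 - <<'E'
from h import *
c=dict(np.load("w1.npz"));q=lambda px,z:print(np.round(back(c,np.array(px,float)/1.5625,z)[:,:2]*1000,1).tolist())
q([(357,202),(323,203),(391,203)],.138); q([(363,334),(314,333),(412,333)],.128)
q([(318,188),(419,188),(368,138)],.033)
q([(450,191),(450,375),(425,283),(474,283)],.056)
for n in ("top","scene"):
    t=env.capture(n)
    # predicted positions of tops for candidate centres
    P=np.array([[465,352,138],[485,270,128],[505,187,111]])/1000
    print(n,np.round(proj(t,P)*1.5625).tolist())
E
```

```text
[[465.8, 352.3], [447.1, 347.2], [484.8, 356.3]]
[[486.8, 271.8], [456.4, 265.1], [517.0, 279.8]]
[[427.3, 347.8], [504.8, 366.5], [457.4, 393.6]]
[[526.2, 370.1], [565.6, 227.6], [526.0, 298.0], [563.1, 307.0]]
top [[243.0, 287.0], [294.0, 277.0], [345.0, 268.0]]
scene [[563.0, 328.0], [510.0, 330.0], [456.0, 335.0]]
```

```bash
python3 -m pendant '{"deltas":[{"xyz":[27.5,-9.4,0],"delta_rot":[0,0,0]},{"xyz":[27.5,-9.4,0],"delta_rot":[0,0,0]},{"xyz":[0,0,40],"delta_rot":[0,0,0]},{"xyz":[0,0,40],"delta_rot":[0,0,0]},{"xyz":[0,0,20],"delta_rot":[0,0,0]},{"xyz":[0,0,0],"delta_rot":[0,0,0]},{"xyz":[0,0,0],"delta_rot":[0,0,0]}]}'
python3 -c "
from h import *
plan(466,353,83,13.5)"
```

```text
clock: 7.75
eef_pos: [0.466, 0.3538, 0.1604]
tcp_rot: [1.946, 2.466, 0.0]
ft_force: [0.0, 0.6, 0.6]
opening: 0.999
grasp_force: 0.0
now [466.0, 353.8, 160.4] head 13.5 shift [-0.8, -0.2, 77.4] rot [0.01, -0.01, -0.05] after-turn shift [-0.8, -0.2, 77.4] open 0.999 grip 0.0 t 7.8 F [0.0, 0.6, 0.6]
```

```bash
python3 -m pendant '{"deltas":[{"xyz":[0,0,30],"delta_rot":[0,0,0]},{"xyz":[0,0,30],"delta_rot":[0,0,0]},{"xyz":[0,0,17],"delta_rot":[0,0,0]},{"xyz":[0,0,0],"delta_rot":[0,0,0]}]}'
python3 -m pendant '{"deltas":[{"xyz":[0,0,0],"delta_rot":[0,0,0]},{"xyz":[0,0,0],"delta_rot":[0,0,0]},{"xyz":[0,0,0],"delta_rot":[0,0,0]},{"xyz":[0,0,0],"delta_rot":[0,0,0]},{"xyz":[0,0,0],"delta_rot":[0,0,0]},{"xyz":[0,0,0],"delta_rot":[0,0,0]},{"xyz":[0,0,0],"delta_rot":[0,0,0]},{"xyz":[0,0,0],"delta_rot":[0,0,0]}]}' 0.3 15
python3 -c "
from h import *
plan(466,353,83,13.5)"
```

```text
clock: 8.15
eef_pos: [0.4656, 0.3535, 0.0819]
tcp_rot: [-1.946, -2.466, 0.003]
ft_force: [0.6, 0.6, -0.1]
opening: 0.998
grasp_force: 0.0
clock: 8.95
eef_pos: [0.4661, 0.3541, 0.0837]
tcp_rot: [1.946, 2.466, 0.002]
ft_force: [-1.3, -1.5, 5.5]
opening: 0.637
grasp_force: 15.0
now [466.1, 354.1, 83.7] head 13.5 shift [-1.1, -0.3, 0.7] rot [0.06, -0.03, -0.04] after-turn shift [-1.1, -0.3, 0.7] open 0.637 grip 15.0 t 8.9 F [-1.3, -1.5, 5.5]
```

```bash
python3 -m pendant '{"deltas":[{"xyz":[0,0,-10],"delta_rot":[0,0,0]},{"xyz":[0,0,-25],"delta_rot":[0,0,0]},{"xyz":[0,0,-35],"delta_rot":[0,0,0]},{"xyz":[0,0,-35],"delta_rot":[0,0,0]},{"xyz":[0,0,-15],"delta_rot":[0,0,0]},{"xyz":[-20,-2.5,0],"delta_rot":[0,0,0]},{"xyz":[-36,-4.6,0],"delta_rot":[0,0,0]},{"xyz":[-40,-5.1,0],"delta_rot":[0,0,0]},{"xyz":[-40,-5.1,0],"delta_rot":[0,0,0]},{"xyz":[-40,-5.1,0],"delta_rot":[0,0,0]},{"xyz":[-40,-5.1,0],"delta_rot":[0,0,0]},{"xyz":[-40,-5.1,0],"delta_rot":[0,0,0]}]}' 0.3 20
python3 -m pendant '{"deltas":[{"xyz":[-40,-5.1,0],"delta_rot":[0,0,0]},{"xyz":[-40,-5.1,0],"delta_rot":[0,0,0]},{"xyz":[-40,-5.1,0],"delta_rot":[0,0,0]},{"xyz":[-40,-5.1,0],"delta_rot":[0,0,0]},{"xyz":[-40,-5.1,0],"delta_rot":[0,0,0]},{"xyz":[-40,-5.1,0],"delta_rot":[0,0,0]},{"xyz":[-40,-5.1,0],"delta_rot":[0,0,0]},{"xyz":[-40,-5.1,0],"delta_rot":[0,0,0]},{"xyz":[-40,-5.1,0],"delta_rot":[0,0,0]},{"xyz":[-36,-4.6,0],"delta_rot":[0,0,0]},{"xyz":[-20,-2.5,0],"delta_rot":[0,0,0]},{"xyz":[0,0,0],"delta_rot":[0,0,0]}]}'
python3 - <<'E'
from h import *
plan(545,-369,55.4,13.5)
c=env.capture("wrist"); cv2.imwrite("pics/w2.png",cv2.resize(c["img"][:,:,::-1],(800,600)))
E
```

```text
clock: 10.15
eef_pos: [0.4935, 0.0957, 0.2015]
tcp_rot: [-1.945, -2.466, 0.002]
ft_force: [1.3, 0.0, -1.1]
opening: 0.634
grasp_force: 20.0
clock: 11.35
eef_pos: [0.5383, -0.3221, 0.2003]
tcp_rot: [-1.948, -2.461, 0.002]
ft_force: [0.0, 0.3, -1.6]
opening: 0.636
grasp_force: 20.0
now [538.3, -322.1, 200.3] head 13.3 shift [-47.4, -3.9, 144.8] rot [-0.14, -0.09, -0.23] after-turn shift [-47.1, -4.5, 144.9] open 0.636 grip 20.0 t 11.3 F [0.0, 0.3, -1.6]
```

View pics/w2.png

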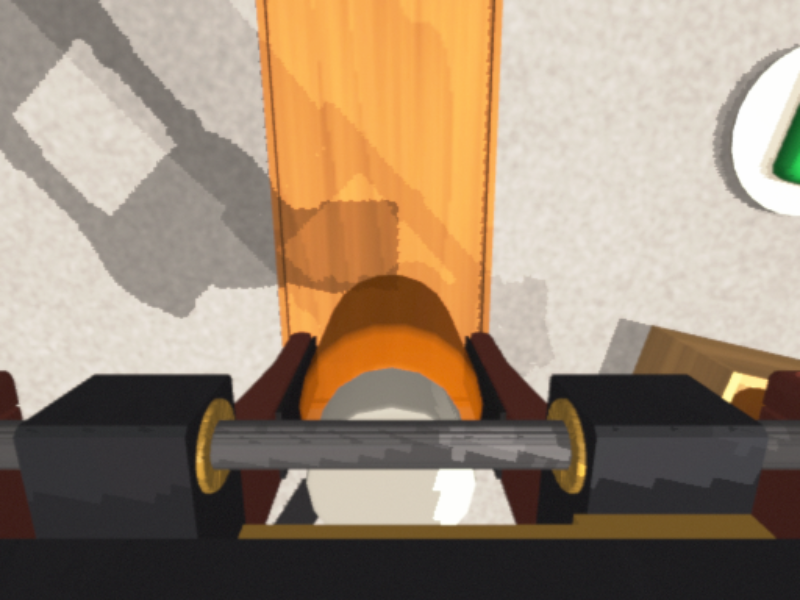

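```bash
python3 -m pendant '{"deltas":[{"xyz":[-24,-2.2,0],"delta_rot":[0,0,0]},{"xyz":[-23,-2.2,10],"delta_rot":[0,0,0]},{"xyz":[0,0,35],"delta_rot":[0,0,0]},{"xyz":[0,0,40],"delta_rot":[0,0,0]},{"xyz":[0,0,32],"delta_rot":[0,0,0]},{"xyz":[0,0,15],"delta_rot":[0,0,0]},{"xyz":[0,0,6],"delta_rot":[0,0,0]},{"xyz":[0,0,2],"delta_rot":[0,0,0]},{"xyz":[0,0,2],"delta_rot":[0,0,0]},{"xyz":[0,0,0],"delta_rot":[0,0,0]},{"xyz":[0,0,0],"delta_rot":[0,0,0]}]}'
python3 -c "
from h import *
plan(545,-369,55.4,13.5)"
```

```text
clock: 12.5
eef_pos: [0.5464, -0.3667, 0.0622]
tcp_rot: [1.944, 2.465, 0.0]
ft_force: [-0.5, 0.4, -0.4]
opening: 0.634
grasp_force: 20.0
now [546.4, -366.7, 62.2] head 13.5 shift [-1.9, -1.9, 6.8] rot [0.09, 0.1, -0.04] after-turn shift [-1.9, -1.9, 6.8] open 0.634 grip 20.0 t 12.5 F [-0.5, 0.4, -0.4]
```

```bash
python3 -m pendant '{"deltas":[{"xyz":[0,0,2],"delta_rot":[0,0,0]},{"xyz":[0,0,1],"delta_rot":[0,0,0]},{"xyz":[0,0,1],"delta_rot":[0,0,0]},{"xyz":[0,0,0],"delta_rot":[0,0,0]}]}'
python3 -m pendant '{"deltas":[{"xyz":[0,0,1],"delta_rot":[0,0,0]},{"xyz":[0,0,1],"delta_rot":[0,0,0]},{"xyz":[0,0,0],"delta_rot":[0,0,0]}]}'
```

```text
clock: 12.9
eef_pos: [0.5456, -0.3663, 0.0563]
tcp_rot: [-1.946, -2.466, 0.0]
ft_force: [0.6, -0.6, -1.5]
opening: 0.634
grasp_force: 20.0
clock: 13.2
eef_pos: [0.5458, -0.3664, 0.0558]
tcp_rot: [1.945, 2.466, -0.0]
ft_force: [-2.6, 2.7, 4.4]
opening: 0.634
grasp_force: 20.0
```

```bash
python3 -m pendant '{"deltas":[{"xyz":[0,0,0],"delta_rot":[0,0,0]},{"xyz":[0,0,0],"delta_rot":[0,0,0]},{"xyz":[0,0,0],"delta_rot":[0,0,0]},{"xyz":[0,0,0],"delta_rot":[0,0,0]},{"xyz":[0,0,-10],"delta_rot":[0,0,0]},{"xyz":[0,0,-25],"delta_rot":[0,0,0]},{"xyz":[0,0,-40],"delta_rot":[0,0,0]},{"xyz":[0,0,-45],"delta_rot":[0,0,0]},{"xyz":[0,0,-25],"delta_rot":[0,0,0]},{"xyz":[0,0,0],"delta_rot":[0,0,0]}]}' 0.85 20
python3 - <<'E'
from h import *
plan(486.5,270.5,200,13.5)
c=env.capture("top"); cv2.imwrite("pics/t2.png",cv2.resize(c["img"][:,:,::-1],(800,600)))
E
```

```text
clock: 14.2
eef_pos: [0.5472, -0.3673, 0.2068]
tcp_rot: [1.939, 2.458, 0.0]
ft_force: [-0.7, -0.2, 1.0]
opening: 0.85
grasp_force: 0.0
now [547.2, -367.3, 206.8] head 13.5 shift [634.5, 89.4, 2.3] rot [0.38, 0.46, -0.04] after-turn shift [634.4, 89.9, 6.8] open 0.85 grip 0.0 t 14.2 F [-0.7, -0.2, 1.0]
```

View pics/t2.png

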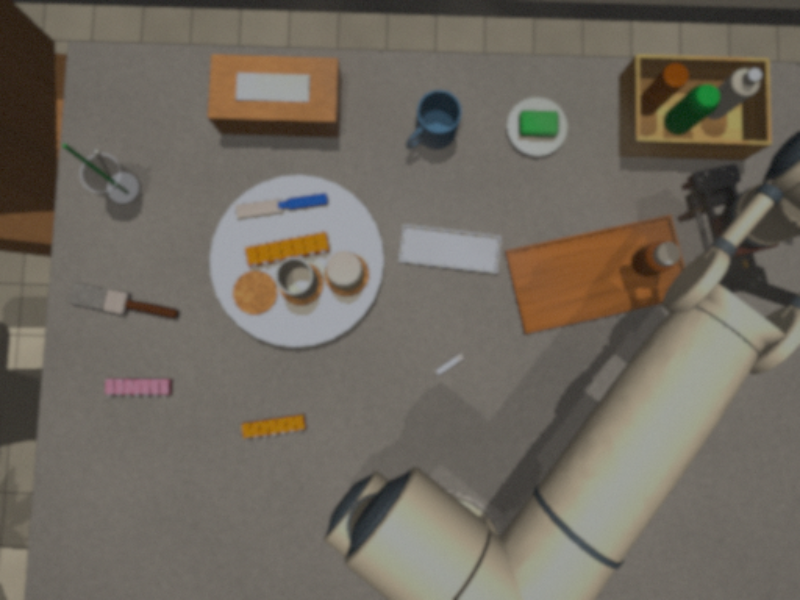

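The bottle stands in the tray at (655,257), its coaster is bare at (255,292), and the rest is undisturbed. On to the beaker.

```bash
python3 -m pendant '{"deltas":[{"xyz":[20,2.8,0],"delta_rot":[0,0,0]},{"xyz":[40,5.7,0],"delta_rot":[0,0,0]},{"xyz":[45,6.4,0],"delta_rot":[0,0,0]},{"xyz":[45,6.4,0],"delta_rot":[0,0,0]},{"xyz":[45,6.4,0],"delta_rot":[0,0,0]},{"xyz":[45,6.4,0],"delta_rot":[0,0,0]},{"xyz":[45,6.4,0],"delta_rot":[0,0,0]},{"xyz":[45,6.4,0],"delta_rot":[0,0,0]},{"xyz":[45,6.4,0],"delta_rot":[0,0,0]},{"xyz":[45,6.4,0],"delta_rot":[0,0,0]},{"xyz":[45,6.4,0],"delta_rot":[0,0,0]},{"xyz":[45,6.4,0],"delta_rot":[0,0,0]}]}' 1
python3 -m pendant '{"deltas":[{"xyz":[45,6.4,0],"delta_rot":[0,0,0]},{"xyz":[45,6.4,0],"delta_rot":[0,0,0]},{"xyz":[34,4.7,0],"delta_rot":[0,0,0]},{"xyz":[0,0,0],"delta_rot":[0,0,0]},{"xyz":[0,0,0],"delta_rot":[0,0,0]}]}'
python3 - <<'E'
from h import *
plan(486.5,270.5,83,13.5)
c=env.capture("wrist"); cv2.imwrite("pics/w3.png",cv2.resize(c["img"][:,:,::-1],(800,600),interpolation=cv2.INTER_CUBIC))
np.savez("w3.npz",**{k:c[k] for k in("img","fovy","cx","cy","R","t")})
print("cork",rects(c,(5,70,60),(22,255,255),.033,800))
E
```

```text
clock: 15.45
eef_pos: [0.4963, 0.1481, 0.1974]
tcp_rot: [-1.945, -2.465, 0.004]
ft_force: [0.5, -0.4, 0.2]
opening: 1.0
grasp_force: 0.0
clock: 15.95
eef_pos: [0.485, 0.2713, 0.1976]
tcp_rot: [-1.943, -2.467, 0.005]
ft_force: [0.7, 0.0, -0.1]
opening: 1.0
grasp_force: 0.0
now [485.0, 271.3, 197.6] head 13.6 shift [-1.0, 1.7, 114.6] rot [-0.19, 0.07, 0.06] after-turn shift [-1.1, 1.3, 114.6] open 1.0 grip 0.0 t 15.9 F [0.7, 0.0, -0.1]
cork [([678.0, 106.0], [22.0, 360.0], 13.8, [371.0, 339.0]), ([719.0, 190.0], [38.0, 86.0], 118.7, [427.0, 285.0]), ([311.0, 91.0], [37.0, 87.0], 88.3, [73.0, 285.0]), ([745.0, 309.0], [48.0, 110.0], 116.3, [499.0, 201.0]), ([480.0, 288.0], [48.0, 80.0], 15.3, [249.0, 158.0]), ([547.0, 294.0], [41.0, 159.0], 102.9, [311.0, 163.0]), ([465.0, 355.0], [80.0, 80.0], 148.6, [251.0, 91.0]), ([241.0, 316.0], [38.0, 108.0], 99.9, [23.0, 75.0])]
```

View pics/w3.png

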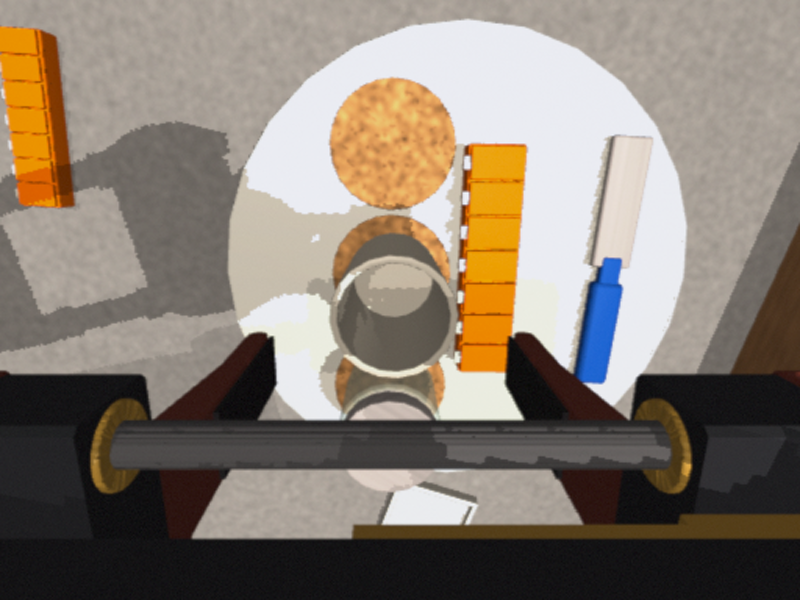

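The wrist picture shows the bare coaster centred at (393,143), i.e. (465,355) mm, matching where I picked up the bottle, and the beaker rim at (393,316) centred between the fingers.

```bash
python3 -m pendant '{"deltas":[{"xyz":[1,0,25],"delta_rot":[0,0,0]},{"xyz":[0,0,35],"delta_rot":[0,0,0]},{"xyz":[0,0,35],"delta_rot":[0,0,0]},{"xyz":[0,0,19],"delta_rot":[0,0,0]},{"xyz":[0,0,0],"delta_rot":[0,0,0]}]}'
python3 -m pendant '{"deltas":[{"xyz":[0,0,0],"delta_rot":[0,0,0]},{"xyz":[0,0,0],"delta_rot":[0,0,0]},{"xyz":[0,0,0],"delta_rot":[0,0,0]},{"xyz":[0,0,0],"delta_rot":[0,0,0]},{"xyz":[0,0,0],"delta_rot":[0,0,0]},{"xyz":[0,0,0],"delta_rot":[0,0,0]},{"xyz":[0,0,0],"delta_rot":[0,0,0]}]}' 0.4 22
python3 -c "
from h import *
plan(522,-275,200,13.5)"
```

```text
clock: 16.5
eef_pos: [0.4838, 0.2695, 0.0813]
tcp_rot: [-1.947, -2.462, 0.011]
ft_force: [0.1, -0.5, -0.0]
opening: 1.002
grasp_force: 0.0
clock: 17.2
eef_pos: [0.4862, 0.2724, 0.0873]
tcp_rot: [1.945, 2.465, 0.003]
ft_force: [-0.7, -2.3, 6.4]
opening: 0.714
grasp_force: 22.0
now [486.2, 272.4, 87.3] head 13.5 shift [-540.7, -92.3, -113.0] rot [0.14, -0.01, -0.04] after-turn shift [-540.6, -92.9, -112.7] open 0.714 grip 22.0 t 17.2 F [-0.7, -2.3, 6.4]
```

```bash
python3 -m pendant '{"deltas":[{"xyz":[0,0,-9],"delta_rot":[0,0,0]},{"xyz":[0,0,-25],"delta_rot":[0,0,0]},{"xyz":[0,0,-35],"delta_rot":[0,0,0]},{"xyz":[0,0,-35],"delta_rot":[0,0,0]},{"xyz":[0,0,-10],"delta_rot":[0,0,0]},{"xyz":[-20,-3.4,0],"delta_rot":[0,0,0]},{"xyz":[-40,-6.8,0],"delta_rot":[0,0,0]},{"xyz":[-42,-7.2,0],"delta_rot":[0,0,0]},{"xyz":[-42,-7.2,0],"delta_rot":[0,0,0]},{"xyz":[-42,-7.2,0],"delta_rot":[0,0,0]},{"xyz":[-42,-7.2,0],"delta_rot":[0,0,0]},{"xyz":[-42,-7.2,0],"delta_rot":[0,0,0]}]}' 0.4 25
python3 -m pendant '{"deltas":[{"xyz":[-42,-7.2,0],"delta_rot":[0,0,0]},{"xyz":[-42,-7.2,0],"delta_rot":[0,0,0]},{"xyz":[-42,-7.2,0],"delta_rot":[0,0,0]},{"xyz":[-42,-7.2,0],"delta_rot":[0,0,0]},{"xyz":[-42,-7.2,0],"delta_rot":[0,0,0]},{"xyz":[-40,-6.8,0],"delta_rot":[0,0,0]},{"xyz":[-20,-3.4,0],"delta_rot":[0,0,0]},{"xyz":[0,0,0],"delta_rot":[0,0,0]},{"xyz":[0,0,0],"delta_rot":[0,0,0]}]}'
python3 -c "
from h import *
plan(522,-275,58,13.5)"
```

```text
clock: 18.4
eef_pos: [0.5028, -0.0027, 0.198]
tcp_rot: [-1.944, -2.465, 0.002]
ft_force: [0.9, 0.8, -3.1]
opening: 0.713
grasp_force: 25.0
clock: 19.3
eef_pos: [0.5212, -0.2738, 0.1984]
tcp_rot: [-1.945, -2.464, -0.001]
ft_force: [0.4, 0.6, -2.4]
opening: 0.713
grasp_force: 25.0
now [521.2, -273.8, 198.4] head 13.4 shift [-1.7, 0.7, 140.4] rot [-0.06, -0.13, -0.05] after-turn shift [-1.4, 0.5, 140.4] open 0.713 grip 25.0 t 19.3 F [0.4, 0.6, -2.4]
```

```bash
python3 -m pendant '{"deltas":[{"xyz":[-1.5,0,15],"delta_rot":[0,0,0]},{"xyz":[0,0,35],"delta_rot":[0,0,0]},{"xyz":[0,0,40],"delta_rot":[0,0,0]},{"xyz":[0,0,30],"delta_rot":[0,0,0]},{"xyz":[0,0,12],"delta_rot":[0,0,0]},{"xyz":[0,0,4],"delta_rot":[0,0,0]},{"xyz":[0,0,2],"delta_rot":[0,0,0]},{"xyz":[0,0,1],"delta_rot":[0,0,0]},{"xyz":[0,0,1],"delta_rot":[0,0,0]},{"xyz":[0,0,1],"delta_rot":[0,0,0]},{"xyz":[0,0,0],"delta_rot":[0,0,0]}]}'
python3 -m pendant '{"deltas":[{"xyz":[0,0,1],"delta_rot":[0,0,0]},{"xyz":[0,0,0],"delta_rot":[0,0,0]}]}'
```

```text
clock: 20.4
eef_pos: [0.5221, -0.2763, 0.0595]
tcp_rot: [1.945, 2.465, 0.0]
ft_force: [0.1, -0.5, -1.5]
opening: 0.718
grasp_force: 25.0
clock: 20.6
eef_pos: [0.5221, -0.2764, 0.0594]
tcp_rot: [1.945, 2.465, 0.0]
ft_force: [-2.4, 0.0, 4.3]
opening: 0.714
grasp_force: 25.0
```

```bash
python3 -m pendant '{"deltas":[{"xyz":[0,0,0],"delta_rot":[0,0,0]},{"xyz":[0,0,0],"delta_rot":[0,0,0]},{"xyz":[0,0,0],"delta_rot":[0,0,0]},{"xyz":[0,0,-10],"delta_rot":[0,0,0]},{"xyz":[0,0,-27],"delta_rot":[0,0,0]},{"xyz":[0,0,-40],"delta_rot":[0,0,0]},{"xyz":[0,0,-40],"delta_rot":[0,0,0]},{"xyz":[0,0,-25],"delta_rot":[0,0,0]},{"xyz":[20,4.1,0],"delta_rot":[0,0,0]},{"xyz":[40,8.1,0],"delta_rot":[0,0,0]},{"xyz":[42,8.5,0],"delta_rot":[0,0,0]},{"xyz":[42,8.5,0],"delta_rot":[0,0,0]}]}' 1 22
python3 -m pendant '{"deltas":[{"xyz":[42,8.5,0],"delta_rot":[0,0,0]},{"xyz":[42,8.5,0],"delta_rot":[0,0,0]},{"xyz":[42,8.5,0],"delta_rot":[0,0,0]},{"xyz":[42,8.5,0],"delta_rot":[0,0,0]},{"xyz":[42,8.5,0],"delta_rot":[0,0,0]},{"xyz":[42,8.5,0],"delta_rot":[0,0,0]},{"xyz":[40,8.1,0],"delta_rot":[0,0,0]},{"xyz":[20,4.1,0],"delta_rot":[0,0,0]},{"xyz":[0,0,0],"delta_rot":[0,0,0]},{"xyz":[0,0,0],"delta_rot":[0,0,0]}]}'
python3 - <<'E'
from h import *
plan(505.5,189.5,86,13.5)
c=env.capture("wrist"); cv2.imwrite("pics/w4.png",cv2.resize(c["img"][:,:,::-1],(800,600),interpolation=cv2.INTER_CUBIC))
print("cork",[r for r in rects(c,(5,70,60),(22,255,255),.033,800) if 70<r[1][0]<95])
E
```

```text
clock: 21.8
eef_pos: [0.5158, -0.1269, 0.1986]
tcp_rot: [-1.945, -2.465, 0.0]
ft_force: [0.8, 0.2, -0.2]
opening: 0.999
grasp_force: 0.0
clock: 22.8
eef_pos: [0.5047, 0.1893, 0.1988]
tcp_rot: [-1.944, -2.467, 0.002]
ft_force: [0.1, -0.4, -0.3]
opening: 0.998
grasp_force: 0.0
now [504.7, 189.3, 198.8] head 13.5 shift [0.1, 1.0, 112.8] rot [-0.09, 0.03, 0.04] after-turn shift [0.0, 0.9, 112.8] open 0.998 grip 0.0 t 22.8 F [0.1, -0.4, -0.3]
cork [([484.0, 272.0], [80.0, 80.0], 138.9, [250.0, 92.0])]
```

View pics/w4.png

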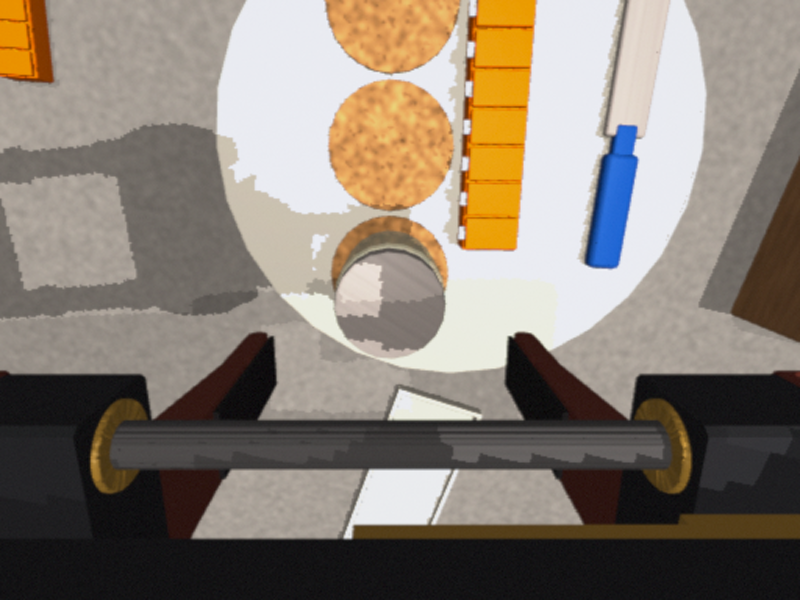

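Beaker coaster at (391,145), i.e. (484,272) mm; jar lid at (389,303) centred between the fingers. Descending for the jar.

```bash
python3 -m pendant '{"deltas":[{"xyz":[0,0,25],"delta_rot":[0,0,0]},{"xyz":[0,0,40],"delta_rot":[0,0,0]},{"xyz":[0,0,40],"delta_rot":[0,0,0]},{"xyz":[0,0,21],"delta_rot":[0,0,0]},{"xyz":[0,0,0],"delta_rot":[0,0,0]}]}'
python3 -m pendant '{"deltas":[{"xyz":[0,0,0],"delta_rot":[0,0,0]},{"xyz":[0,0,0],"delta_rot":[0,0,0]},{"xyz":[0,0,0],"delta_rot":[0,0,0]},{"xyz":[0,0,0],"delta_rot":[0,0,0]},{"xyz":[0,0,0],"delta_rot":[0,0,0]},{"xyz":[0,0,0],"delta_rot":[0,0,0]},{"xyz":[0,0,0],"delta_rot":[0,0,0]}]}' 0.4 25
python3 -c "
from h import *
plan(499,-183,200,13.5)"
```

```text
clock: 23.35
eef_pos: [0.5031, 0.1869, 0.0693]
tcp_rot: [-1.946, -2.461, 0.01]
ft_force: [-0.6, 0.5, 0.5]
opening: 1.005
grasp_force: 0.0
clock: 24.05
eef_pos: [0.5058, 0.1891, 0.0756]
tcp_rot: [1.945, 2.465, 0.002]
ft_force: [-3.7, -1.7, 6.4]
opening: 0.716
grasp_force: 25.0
now [505.8, 189.1, 75.6] head 13.5 shift [-360.3, -93.0, -124.5] rot [0.11, 0.01, -0.04] after-turn shift [-360.2, -93.5, -124.4] open 0.716 grip 25.0 t 24.1 F [-3.7, -1.7, 6.4]
```

```bash
python3 -m pendant '{"deltas":[{"xyz":[0,0,-10],"delta_rot":[0,0,0]},{"xyz":[0,0,-26],"delta_rot":[0,0,0]},{"xyz":[0,0,-40],"delta_rot":[0,0,0]},{"xyz":[0,0,-35],"delta_rot":[0,0,0]},{"xyz":[0,0,-15],"delta_rot":[0,0,0]},{"xyz":[-20,-5.2,0],"delta_rot":[0,0,0]},{"xyz":[-40,-10.3,0],"delta_rot":[0,0,0]},{"xyz":[-40,-10.3,0],"delta_rot":[0,0,0]},{"xyz":[-40,-10.3,0],"delta_rot":[0,0,0]},{"xyz":[-40,-10.3,0],"delta_rot":[0,0,0]},{"xyz":[-40,-10.3,0],"delta_rot":[0,0,0]},{"xyz":[-40,-10.3,0],"delta_rot":[0,0,0]}]}'
python3 -m pendant '{"deltas":[{"xyz":[-40,-10.3,0],"delta_rot":[0,0,0]},{"xyz":[-40,-10.3,0],"delta_rot":[0,0,0]},{"xyz":[-20,-5.2,0],"delta_rot":[0,0,0]},{"xyz":[0,0,15],"delta_rot":[0,0,0]},{"xyz":[0,0,35],"delta_rot":[0,0,0]},{"xyz":[0,0,40],"delta_rot":[0,0,0]},{"xyz":[0,0,35],"delta_rot":[0,0,0]},{"xyz":[0,0,15],"delta_rot":[0,0,0]},{"xyz":[0,0,6],"delta_rot":[0,0,0]},{"xyz":[0,0,2],"delta_rot":[0,0,0]},{"xyz":[0,0,0],"delta_rot":[0,0,0]}]}'
python3 -c "
from h import *
plan(499,-183,46,13.5)"
```

```text
clock: 25.25
eef_pos: [0.5002, -0.0809, 0.1986]
tcp_rot: [-1.945, -2.466, 0.001]
ft_force: [1.6, 0.4, -2.5]
opening: 0.72
grasp_force: 25.0
clock: 26.35
eef_pos: [0.4999, -0.1828, 0.0533]
tcp_rot: [1.944, 2.465, 0.001]
ft_force: [-0.1, -0.2, -2.1]
opening: 0.715
grasp_force: 25.0
now [499.9, -182.8, 53.3] head 13.5 shift [0.0, -0.9, 7.3] rot [0.12, 0.08, -0.02] after-turn shift [0.0, -0.9, 7.3] open 0.715 grip 25.0 t 26.4 F [-0.1, -0.2, -2.1]
```

```bash
python3 -m pendant '{"deltas":[{"xyz":[0,0,2],"delta_rot":[0,0,0]},{"xyz":[0,0,1],"delta_rot":[0,0,0]},{"xyz":[0,0,1],"delta_rot":[0,0,0]},{"xyz":[0,0,1],"delta_rot":[0,0,0]},{"xyz":[0,0,0],"delta_rot":[0,0,0]}]}'
python3 -m pendant '{"deltas":[{"xyz":[0,0,1],"delta_rot":[0,0,0]},{"xyz":[0,0,0],"delta_rot":[0,0,0]}]}'
```

```text
clock: 26.85
eef_pos: [0.4993, -0.1829, 0.0476]
tcp_rot: [1.945, 2.465, 0.0]
ft_force: [-0.9, 0.3, 2.6]
opening: 0.717
grasp_force: 25.0
clock: 27.05
eef_pos: [0.4993, -0.1829, 0.0476]
tcp_rot: [1.945, 2.465, 0.0]
ft_force: [-4.5, 1.3, 8.5]
opening: 0.717
grasp_force: 25.0
```

```bash
python3 -m pendant '{"deltas":[{"xyz":[0,0,0],"delta_rot":[0,0,0]},{"xyz":[0,0,0],"delta_rot":[0,0,0]},{"xyz":[0,0,0],"delta_rot":[0,0,0]},{"xyz":[0,0,-10],"delta_rot":[0,0,0]},{"xyz":[0,0,-29],"delta_rot":[0,0,0]},{"xyz":[0,0,-45],"delta_rot":[0,0,0]},{"xyz":[0,0,-45],"delta_rot":[0,0,0]},{"xyz":[0,0,-25],"delta_rot":[0,0,0]},{"xyz":[18,6.2,0],"delta_rot":[0,0,0]},{"xyz":[40,13.8,0],"delta_rot":[0,0,0]},{"xyz":[40,13.8,0],"delta_rot":[0,0,0]},{"xyz":[40,13.8,0],"delta_rot":[0,0,0]}]}' 0.9 15
python3 -m pendant '{"deltas":[{"xyz":[40,13.8,0],"delta_rot":[0,0,0]},{"xyz":[40,13.8,0],"delta_rot":[0,0,0]},{"xyz":[40,13.8,0],"delta_rot":[0,0,0]},{"xyz":[40,13.8,0],"delta_rot":[0,0,0]},{"xyz":[40,13.8,0],"delta_rot":[0,0,0]},{"xyz":[40,13.8,0],"delta_rot":[0,0,0]},{"xyz":[20,7,0],"delta_rot":[0,0,0]},{"xyz":[0,0,0],"delta_rot":[0,0,0]},{"xyz":[0,0,0],"delta_rot":[0,0,0]}]}' 0.7
python3 - <<'E'
from h import *
w=dict(np.load("w3.npz"));q=np.array([(472,144),(526,146),(513,372),(462,371)])/1.5625
print("w3 corners",np.round(back(w,q,.056)[:,:2]*1000,1).tolist(),np.round(back(w,q,.056)[:,:2].mean(0)*1000,1))
plan(546,298.5,200,13.5)
c=env.capture("wrist"); cv2.imwrite("pics/w5.png",cv2.resize(c["img"][:,:,::-1],(800,600),interpolation=cv2.INTER_CUBIC))
np.savez("w5.npz",**{k:c[k] for k in("img","fovy","cx","cy","R","t")})
c=env.capture("top"); cv2.imwrite("pics/t5.png",cv2.resize(c["img"][60:260,100:470,::-1],(740,400),interpolation=cv2.INTER_CUBIC))
print("cork",[(r[0],r[1]) for r in rects(c,(5,70,60),(22,255,255),.033,100) if 60<r[1][0]<95])
E
```

```text
clock: 28.25
eef_pos: [0.5131, -0.0361, 0.2005]
tcp_rot: [1.946, 2.465, 0.001]
ft_force: [-0.3, 0.5, 0.4]
opening: 0.901
grasp_force: 0.0
clock: 29.15
eef_pos: [0.5399, 0.2363, 0.1999]
tcp_rot: [1.945, 2.467, -0.001]
ft_force: [-0.1, 0.2, 0.4]
opening: 0.703
grasp_force: 0.0
w3 corners [[511.8, 365.6], [543.3, 372.0], [579.6, 230.8], [545.9, 223.3]] [545.2 297.9]
now [539.9, 236.3, 199.9] head 13.5 shift [59.1, 20.5, -0.1] rot [-0.01, 0.03, 0.01] after-turn shift [59.1, 20.5, -0.1] open 0.703 grip 0.0 t 29.1 F [-0.1, 0.2, 0.4]
cork [([574.0, 780.0], [70.0, 98.0])]
```

View pics/w5.png

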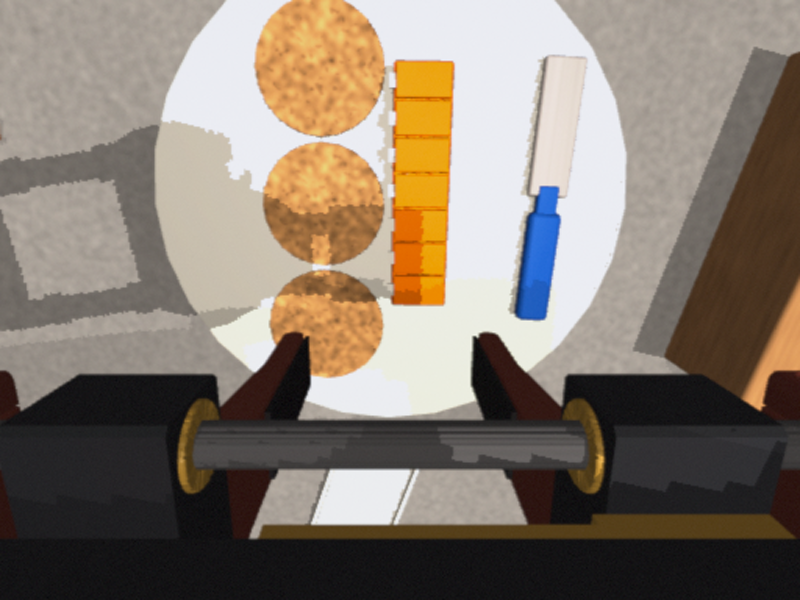

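View pics/t5.png

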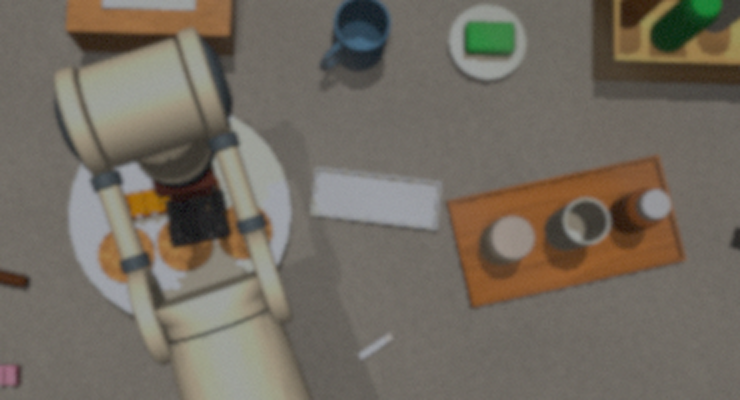

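All three stand in the wooden tray (crop: jar (510,240), beaker (585,222), bottle (652,208)); the organiser and file lie undisturbed. In the wrist view the organiser's top face runs (397-453,62) to (393-443,305).

```bash
python3 - <<'E'
from h import *
w=dict(np.load("w5.npz"));B=lambda q,z:np.round(back(w,np.array(q,float)/1.5625,z)[:,:2]*1000,1)
b=B([(397,62),(453,62),(444,304),(393,304)],.056);print("org",b.tolist(),b.mean(0)); d=(b[0]+b[1]-b[2]-b[3]);print(np.degrees(np.arctan2(d[1],d[0])))
for q in [(320,66),(324,203),(327,324)]: print(B([q],.033)) 
w["img"]=w["img"];print([(r[0],r[1]) for r in rects(w,(5,70,40),(22,255,255),.033,800) if 60<r[1][0]<95])
m=np.mean([env.observe()["eef_pos"] for _ in range(3)],0)*1000;print(m)
plan(545.5,298,53,13.5)
E
```

```text
org [[513.0, 364.2], [544.4, 371.7], [577.4, 230.5], [544.9, 222.7]] [544.925 297.275]
102.92947096494363
[[466.  355.7]]
[[485.  273.9]]
[[504.  190.7]]
[([462.0, 135.0], [81.0, 219.0]), ([484.0, 272.0], [80.0, 81.0]), ([466.0, 353.0], [78.0, 81.0])]
[540.05708771 235.24406974 200.00360731]
now [540.1, 235.2, 200.0] head 13.4 shift [59.9, 19.8, 147.0] rot [0.01, 0.02, -0.1] after-turn shift [59.8, 19.9, 147.0] open 0.701 grip 0.0 t 29.2 F [-0.1, 0.1, -0.5]
```

```bash
python3 -m pendant '{"deltas":[{"xyz":[29.4,9.6,0],"delta_rot":[0,0,0]},{"xyz":[29.4,9.6,0],"delta_rot":[0,0,0.5]},{"xyz":[0,0,40],"delta_rot":[0,0,0]},{"xyz":[0,0,40],"delta_rot":[0,0,0]},{"xyz":[0,0,35],"delta_rot":[0,0,0]},{"xyz":[0,0,20],"delta_rot":[0,0,0]},{"xyz":[0,0,6],"delta_rot":[0,0,0]},{"xyz":[0,0,4],"delta_rot":[0,0,0]},{"xyz":[0,0,0],"delta_rot":[0,0,0]},{"xyz":[0,0,0],"delta_rot":[0,0,0]}]}'
python3 -m pendant '{"deltas":[{"xyz":[0,0,0],"delta_rot":[0,0,0]},{"xyz":[0,0,0],"delta_rot":[0,0,0]},{"xyz":[0,0,0],"delta_rot":[0,0,0]},{"xyz":[0,0,0],"delta_rot":[0,0,0]},{"xyz":[0,0,0],"delta_rot":[0,0,0]},{"xyz":[0,0,0],"delta_rot":[0,0,0]},{"xyz":[0,0,0],"delta_rot":[0,0,0]}]}' 0.2 20
python3 -c "
from h import *
plan(561.5,1,200,-5.3)"
```

```text
clock: 30.25
eef_pos: [0.5459, 0.2982, 0.0567]
tcp_rot: [1.956, 2.457, 0.004]
ft_force: [1.6, -0.2, -0.0]
opening: 0.7
grasp_force: 0.0
clock: 30.95
eef_pos: [0.545, 0.2982, 0.0549]
tcp_rot: [1.956, 2.458, 0.001]
ft_force: [-1.8, -0.2, 2.4]
opening: 0.411
grasp_force: 20.0
now [545.0, 298.2, 54.9] head 13.0 shift [-293.3, -50.5, -145.1] rot [0.02, -0.01, 18.27] after-turn shift [-294.4, 43.9, -145.1] open 0.411 grip 20.0 t 30.9 F [-1.8, -0.2, 2.4]
```

```bash
python3 -m pendant '{"deltas":[{"xyz":[0,0,-8],"delta_rot":[0,0,0]},{"xyz":[0,0,-22],"delta_rot":[0,0,0]},{"xyz":[0,0,-35],"delta_rot":[0,0,0]},{"xyz":[0,0,-25],"delta_rot":[0,0,0]},{"xyz":[0,0,-10],"delta_rot":[0,0,0]},{"xyz":[-20,-3.4,0],"delta_rot":[0,0,0]},{"xyz":[-40,-6.9,0],"delta_rot":[0,0,0]},{"xyz":[-40,-6.9,0],"delta_rot":[0,0,0]},{"xyz":[-40,-6.9,0],"delta_rot":[0,0,0]},{"xyz":[-40,-6.9,0],"delta_rot":[0,0,0]},{"xyz":[-40,-6.9,0],"delta_rot":[0,0,0]},{"xyz":[-40,-6.9,0],"delta_rot":[0,0,0]}]}'
python3 -m pendant '{"deltas":[{"xyz":[-33,-5.7,0],"delta_rot":[0,0,0]},{"xyz":[0,0,0],"delta_rot":[0,0,6.1]},{"xyz":[0,0,0],"delta_rot":[0,0,6.1]},{"xyz":[0,0,0],"delta_rot":[0,0,6.1]},{"xyz":[0,0,0],"delta_rot":[0,0,0]},{"xyz":[0,0,0],"delta_rot":[0,0,0]}]}'
python3 - <<'E'
from h import *
plan(561.5,1,31,-5.3)
c=env.capture("wrist"); cv2.imwrite("pics/w6.png",cv2.resize(c["img"][:,:,::-1],(800,600),interpolation=cv2.INTER_CUBIC))
np.savez("w6.npz",**{k:c[k] for k in("img","fovy","cx","cy","R","t")})
P=[[561.5,1]]; 
th=np.radians(84.7);u=np.array([np.cos(th),np.sin(th)]);v=np.array([u[1],-u[0]])
X=[np.r_[(np.array([561.5,1])+a*93*u+b*36*v)/1000,.01] for a,b in((1,1),(1,-1),(-1,-1),(-1,1))]
print("expected rim corners",np.round(proj(c,X)*1.5625).tolist())
E
```

```text
clock: 32.15
eef_pos: [0.559, 0.033, 0.1535]
tcp_rot: [-1.956, -2.457, 0.002]
ft_force: [0.3, -0.0, -0.6]
opening: 0.406
grasp_force: 20.0
clock: 32.75
eef_pos: [0.5611, 0.0012, 0.1538]
tcp_rot: [-2.319, -2.118, 0.001]
ft_force: [-0.6, 0.4, -0.3]
opening: 0.402
grasp_force: 20.0
now [561.1, 1.2, 153.8] head -5.2 shift [-0.1, 0.6, 122.8] rot [-0.07, 0.0, 0.12] after-turn shift [-0.1, 0.4, 122.8] open 0.402 grip 20.0 t 32.8 F [-0.6, 0.4, -0.3]
expected rim corners [[452.0, 132.0], [331.0, 131.0], [339.0, 412.0], [442.0, 413.0]]
```

View pics/w6.png

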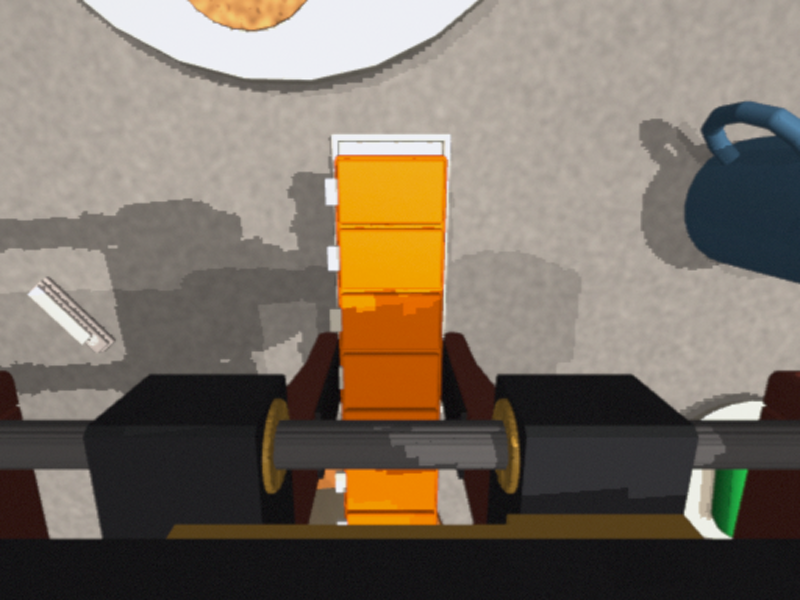

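The tray's far rim shows at (332-450,134) as predicted, and the organiser is held level and aligned over it. Lowering.

```bash
python3 -m pendant '{"deltas":[{"xyz":[0,0,15],"delta_rot":[0,0,0]},{"xyz":[0,0,35],"delta_rot":[0,0,0]},{"xyz":[0,0,35],"delta_rot":[0,0,0]},{"xyz":[0,0,20],"delta_rot":[0,0,0]},{"xyz":[0,0,12],"delta_rot":[0,0,0]},{"xyz":[0,0,4],"delta_rot":[0,0,0]},{"xyz":[0,0,2],"delta_rot":[0,0,0]},{"xyz":[0,0,1],"delta_rot":[0,0,0]},{"xyz":[0,0,1],"delta_rot":[0,0,0]},{"xyz":[0,0,0],"delta_rot":[0,0,0]}]}'
python3 -m pendant '{"deltas":[{"xyz":[0,0,1],"delta_rot":[0,0,0]},{"xyz":[0,0,0],"delta_rot":[0,0,0]}]}'
```

```text
clock: 33.8
eef_pos: [0.5619, 0.0012, 0.0306]
tcp_rot: [2.322, 2.115, 0.002]
ft_force: [0.2, -0.2, -0.4]
opening: 0.402
grasp_force: 20.0
clock: 34.0
eef_pos: [0.5616, 0.0012, 0.0289]
tcp_rot: [2.322, 2.115, 0.001]
ft_force: [0.4, -0.8, 0.2]
opening: 0.409
grasp_force: 20.0
```

```bash
python3 -m pendant '{"deltas":[{"xyz":[0,0,0.5],"delta_rot":[0,0,0]},{"xyz":[0,0,0],"delta_rot":[0,0,0]}]}'
python3 -m pendant '{"deltas":[{"xyz":[0,0,0.5],"delta_rot":[0,0,0]},{"xyz":[0,0,0],"delta_rot":[0,0,0]}]}'
```

```text
clock: 34.2
eef_pos: [0.5616, 0.0011, 0.0289]
tcp_rot: [2.322, 2.115, 0.001]
ft_force: [-2.0, 0.0, 4.4]
opening: 0.408
grasp_force: 20.0
clock: 34.4
eef_pos: [0.5616, 0.0012, 0.0289]
tcp_rot: [2.322, 2.115, 0.001]
ft_force: [-3.3, 0.3, 7.4]
opening: 0.408
grasp_force: 20.0
```

```bash
python3 -m pendant '{"deltas":[{"xyz":[0,0,0],"delta_rot":[0,0,0]},{"xyz":[0,0,0],"delta_rot":[0,0,0]},{"xyz":[0,0,0],"delta_rot":[0,0,0]},{"xyz":[0,0,-10],"delta_rot":[0,0,0]},{"xyz":[0,0,-27],"delta_rot":[0,0,0]},{"xyz":[0,0,-45],"delta_rot":[0,0,0]},{"xyz":[0,0,-45],"delta_rot":[0,0,0]},{"xyz":[0,0,-45],"delta_rot":[0,0,-6.25]},{"xyz":[0,0,0],"delta_rot":[0,0,-6.25]},{"xyz":[0,0,0],"delta_rot":[0,0,-6.25]},{"xyz":[0,0,0],"delta_rot":[0,0,0]}]}' 0.52
python3 -m pendant '{"deltas":[{"xyz":[-27,-17,0],"delta_rot":[0,0,0]},{"xyz":[-37,-23.3,0],"delta_rot":[0,0,0]},{"xyz":[-37,-23.3,0],"delta_rot":[0,0,0]},{"xyz":[-37,-23.3,0],"delta_rot":[0,0,0]},{"xyz":[-26.5,-16.7,0],"delta_rot":[0,0,0]},{"xyz":[0,0,0],"delta_rot":[0,0,0]},{"xyz":[0,0,0],"delta_rot":[0,0,0]}]}' 1 25
python3 - <<'E'
from h import *
plan(499.3,-182.9,46,13.5)
c=env.capture("top")
print("org",rects(c,(14,120,60),(30,255,255),.03,100)); print("white",rects(c,(80,0,135),(140,50,255),.01,300))
cv2.imwrite("pics/t7.png",cv2.resize(c["img"][90:250,120:470,::-1],None,fx=2.2,fy=2.2,interpolation=cv2.INTER_CUBIC))
E
```

```text
clock: 35.5
eef_pos: [0.5616, 0.0011, 0.2007]
tcp_rot: [1.945, 2.466, 0.001]
ft_force: [-0.8, -0.1, 0.2]
opening: 0.522
grasp_force: 0.0
clock: 36.2
eef_pos: [0.4986, -0.1831, 0.1996]
tcp_rot: [-1.951, -2.462, -0.001]
ft_force: [0.1, -0.8, -0.2]
opening: 0.996
grasp_force: 0.0
now [498.6, -183.1, 199.6] head 13.2 shift [-0.1, 0.8, 153.6] rot [-0.0, -0.04, -0.3] after-turn shift [0.0, 0.8, 153.6] open 0.996 grip 0.0 t 36.2 F [0.1, -0.8, -0.2]
org [([229.0, 312.0], [27.0, 113.0], 99.9, [175.0, 272.0]), ([493.0, -359.0], [55.0, 82.0], 104.5, [415.0, 185.0]), ([469.0, 357.0], [71.0, 72.0], 2.6, [163.0, 187.0]), ([486.0, 273.0], [71.0, 72.0], 2.2, [192.0, 181.0]), ([506.0, 191.0], [72.0, 72.0], 1.9, [221.0, 175.0]), ([562.0, 2.0], [33.0, 144.0], 84.9, [288.0, 158.0]), ([577.0, 783.0], [64.0, 95.0], 91.7, [17.0, 145.0]), ([842.0, -456.0], [192.0, 244.0], 91.7, [446.0, 66.0]), ([852.0, 340.0], [129.0, 239.0], 90.0, [175.0, 57.0]), ([817.0, 740.0], [15.0, 182.0], 4.4, [37.0, 65.0])]
white [([534.0, 286.0], [321.0, 321.0], 148.3, [190.0, 167.0])]
```

View pics/t7.png

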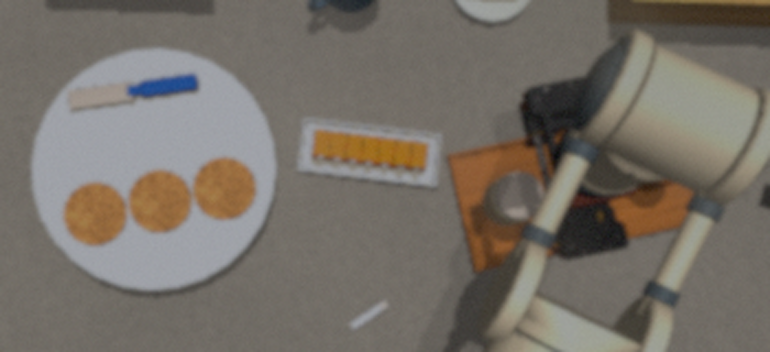

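The organiser lies centred in the narrow tray at (370,150), lids up; three bare coasters at (95,213), (160,200), (225,188). Now the jar goes back.

```bash
python3 -m pendant '{"deltas":[{"xyz":[0,0.7,25],"delta_rot":[0,0,-0.3]},{"xyz":[0,0,45],"delta_rot":[0,0,0]},{"xyz":[0,0,45],"delta_rot":[0,0,0]},{"xyz":[0,0,28],"delta_rot":[0,0,0]},{"xyz":[0,0,11],"delta_rot":[0,0,0]},{"xyz":[0,0,0],"delta_rot":[0,0,0]}]}'
python3 -m pendant '{"deltas":[{"xyz":[0,0,0],"delta_rot":[0,0,0]},{"xyz":[0,0,0],"delta_rot":[0,0,0]},{"xyz":[0,0,0],"delta_rot":[0,0,0]},{"xyz":[0,0,0],"delta_rot":[0,0,0]},{"xyz":[0,0,0],"delta_rot":[0,0,0]},{"xyz":[0,0,0],"delta_rot":[0,0,0]},{"xyz":[0,0,0],"delta_rot":[0,0,0]}]}' 0.4 25
python3 -c "
from h import *
plan(504.8,189.8,200,13.5)"
```

```text
clock: 36.85
eef_pos: [0.499, -0.1813, 0.0441]
tcp_rot: [-1.937, -2.469, 0.001]
ft_force: [1.3, -0.4, 0.7]
opening: 1.003
grasp_force: 0.0
clock: 37.55
eef_pos: [0.5, -0.1832, 0.0473]
tcp_rot: [1.939, 2.469, 0.001]
ft_force: [-1.1, 0.7, 6.6]
opening: 0.719
grasp_force: 25.0
now [500.0, -183.2, 47.3] head 13.7 shift [361.0, 93.2, -153.1] rot [0.1, 0.09, 0.19] after-turn shift [361.6, 91.7, -152.7] open 0.719 grip 25.0 t 37.5 F [-1.1, 0.7, 6.6]
```

```bash
python3 -m pendant '{"deltas":[{"xyz":[0,0,-10],"delta_rot":[0,0,0]},{"xyz":[0,0,-29],"delta_rot":[0,0,0]},{"xyz":[0,0,-45],"delta_rot":[0,0,0]},{"xyz":[0,0,-45],"delta_rot":[0,0,0]},{"xyz":[0,0,-25],"delta_rot":[0,0,0]},{"xyz":[20,5.1,0],"delta_rot":[0,0,0]},{"xyz":[40,10.3,0],"delta_rot":[0,0,0]},{"xyz":[40,10.3,0],"delta_rot":[0,0,0]},{"xyz":[40,10.3,0],"delta_rot":[0,0,0]},{"xyz":[40,10.3,0],"delta_rot":[0,0,0]},{"xyz":[40,10.3,0],"delta_rot":[0,0,0]},{"xyz":[40,10.3,0],"delta_rot":[0,0,0]}]}'
python3 -m pendant '{"deltas":[{"xyz":[40,10.3,0],"delta_rot":[0,0,0]},{"xyz":[40,10.3,0],"delta_rot":[0,0,0]},{"xyz":[21,5.2,0],"delta_rot":[0,0,0.2]},{"xyz":[0,0,15],"delta_rot":[0,0,0]},{"xyz":[0,0,35],"delta_rot":[0,0,0]},{"xyz":[0,0,35],"delta_rot":[0,0,0]},{"xyz":[0,0,20],"delta_rot":[0,0,0]},{"xyz":[0,0,10],"delta_rot":[0,0,0]},{"xyz":[0,0,4],"delta_rot":[0,0,0]},{"xyz":[0,0,0],"delta_rot":[0,0,0]},{"xyz":[0,0,0],"delta_rot":[0,0,0]}]}'
python3 -c "
from h import *
plan(504.8,189.8,74,13.5)"
```

```text
clock: 38.75
eef_pos: [0.5023, 0.0874, 0.1996]
tcp_rot: [-1.94, -2.47, 0.0]
ft_force: [1.7, -0.4, -2.9]
opening: 0.718
grasp_force: 25.0
clock: 39.85
eef_pos: [0.5048, 0.19, 0.0822]
tcp_rot: [1.944, 2.466, 0.003]
ft_force: [0.9, 0.1, -4.2]
opening: 0.721
grasp_force: 25.0
now [504.8, 190.0, 82.2] head 13.5 shift [-0.2, -0.0, 8.2] rot [0.14, -0.01, -0.01] after-turn shift [-0.2, -0.0, 8.2] open 0.721 grip 25.0 t 39.9 F [0.9, 0.1, -4.2]
```

Right over its coaster; commanded 81, contact is expected near 74.

```bash
python3 -m pendant '{"deltas":[{"xyz":[0,0,3],"delta_rot":[0,0,0]},{"xyz":[0,0,1],"delta_rot":[0,0,0]},{"xyz":[0,0,1],"delta_rot":[0,0,0]},{"xyz":[0,0,1],"delta_rot":[0,0,0]},{"xyz":[0,0,0],"delta_rot":[0,0,0]}]}'
python3 -m pendant '{"deltas":[{"xyz":[0,0,1],"delta_rot":[0,0,0]},{"xyz":[0,0,0],"delta_rot":[0,0,0]}]}'
```

```text
clock: 40.35
eef_pos: [0.5041, 0.1901, 0.0754]
tcp_rot: [1.944, 2.467, 0.001]
ft_force: [-1.5, 0.5, 0.3]
opening: 0.714
grasp_force: 25.0
clock: 40.55
eef_pos: [0.5041, 0.1901, 0.0754]
tcp_rot: [1.944, 2.467, 0.001]
ft_force: [-4.6, 0.1, 7.2]
opening: 0.715
grasp_force: 25.0
```

```bash
python3 -m pendant '{"deltas":[{"xyz":[0,0,0],"delta_rot":[0,0,0]},{"xyz":[0,0,0],"delta_rot":[0,0,0]},{"xyz":[0,0,0],"delta_rot":[0,0,0]},{"xyz":[0,0,-10],"delta_rot":[0,0,0]},{"xyz":[0,0,-26],"delta_rot":[0,0,0]},{"xyz":[0,0,-45],"delta_rot":[0,0,0]},{"xyz":[0,0,-45],"delta_rot":[0,0,0]},{"xyz":[-20,-4,0],"delta_rot":[0,0,0]},{"xyz":[-40,-8,0],"delta_rot":[0,0,0]},{"xyz":[-42,-8.4,0],"delta_rot":[0,0,0]},{"xyz":[-42,-8.4,0],"delta_rot":[0,0,0]},{"xyz":[-42,-8.4,0],"delta_rot":[0,0,0]}]}' 1 25
python3 -m pendant '{"deltas":[{"xyz":[-42,-8.4,0],"delta_rot":[0,0,0]},{"xyz":[-42,-8.4,0],"delta_rot":[0,0,0]},{"xyz":[-42,-8.4,0],"delta_rot":[0,0,0]},{"xyz":[-42,-8.4,0],"delta_rot":[0,0,0]},{"xyz":[-42,-8.4,0],"delta_rot":[0,0,0]},{"xyz":[-40,-8,0],"delta_rot":[0,0,0]},{"xyz":[-21.8,-4.3,0],"delta_rot":[0,0,0]},{"xyz":[0,0,0],"delta_rot":[0,0,0]},{"xyz":[0,0,0],"delta_rot":[0,0,0]}]}'
python3 -c "
from h import *
plan(522,-276.4,58,13.5)"
```

```text
clock: 41.75
eef_pos: [0.5112, -0.0011, 0.2006]
tcp_rot: [1.944, 2.467, 0.001]
ft_force: [0.7, -1.0, -0.1]
opening: 1.003
grasp_force: 0.0
clock: 42.65
eef_pos: [0.5219, -0.2766, 0.1999]
tcp_rot: [-1.946, -2.466, -0.001]
ft_force: [0.4, -0.2, -0.2]
opening: 1.001
grasp_force: 0.0
now [521.9, -276.6, 199.9] head 13.5 shift [0.1, 0.1, 141.9] rot [0.01, -0.03, -0.04] after-turn shift [0.1, 0.1, 141.9] open 1.001 grip 0.0 t 42.6 F [0.4, -0.2, -0.2]
```

```bash
python3 -m pendant '{"deltas":[{"xyz":[0,0,22],"delta_rot":[0,0,0]},{"xyz":[0,0,45],"delta_rot":[0,0,0]},{"xyz":[0,0,40],"delta_rot":[0,0,0]},{"xyz":[0,0,25],"delta_rot":[0,0,0]},{"xyz":[0,0,10],"delta_rot":[0,0,0]},{"xyz":[0,0,0],"delta_rot":[0,0,0]}]}'
python3 -m pendant '{"deltas":[{"xyz":[0,0,0],"delta_rot":[0,0,0]},{"xyz":[0,0,0],"delta_rot":[0,0,0]},{"xyz":[0,0,0],"delta_rot":[0,0,0]},{"xyz":[0,0,0],"delta_rot":[0,0,0]},{"xyz":[0,0,0],"delta_rot":[0,0,0]},{"xyz":[0,0,0],"delta_rot":[0,0,0]},{"xyz":[0,0,0],"delta_rot":[0,0,0]}]}' 0.4 25
python3 -c "
from h import *
plan(485,272.3,200,13.5)"
```

```text
clock: 43.25
eef_pos: [0.5216, -0.2751, 0.0567]
tcp_rot: [-1.942, -2.467, 0.0]
ft_force: [0.3, 0.4, 0.9]
opening: 0.998
grasp_force: 0.0
clock: 43.95
eef_pos: [0.5225, -0.277, 0.0592]
tcp_rot: [1.944, 2.465, 0.0]
ft_force: [-2.4, 0.6, 5.3]
opening: 0.716
grasp_force: 24.9
now [522.5, -277.0, 59.2] head 13.5 shift [542.6, 92.0, -141.5] rot [0.09, 0.09, 0.0] after-turn shift [542.9, 91.8, -140.8] open 0.716 grip 24.9 t 44.0 F [-2.4, 0.6, 5.3]
```

```bash
python3 -m pendant '{"deltas":[{"xyz":[0,0,-10],"delta_rot":[0,0,0]},{"xyz":[0,0,-27],"delta_rot":[0,0,0]},{"xyz":[0,0,-40],"delta_rot":[0,0,0]},{"xyz":[0,0,-40],"delta_rot":[0,0,0]},{"xyz":[0,0,-25],"delta_rot":[0,0,0]},{"xyz":[20,3.4,0],"delta_rot":[0,0,0]},{"xyz":[40,6.8,0],"delta_rot":[0,0,0]},{"xyz":[42,7.1,0],"delta_rot":[0,0,0]},{"xyz":[42,7.1,0],"delta_rot":[0,0,0]},{"xyz":[42,7.1,0],"delta_rot":[0,0,0]},{"xyz":[42,7.1,0],"delta_rot":[0,0,0]},{"xyz":[42,7.1,0],"delta_rot":[0,0,0]}]}'
python3 -m pendant '{"deltas":[{"xyz":[42,7.1,0],"delta_rot":[0,0,0]},{"xyz":[42,7.1,0],"delta_rot":[0,0,0]},{"xyz":[42,7.1,0],"delta_rot":[0,0,0]},{"xyz":[42,7.1,0],"delta_rot":[0,0,0]},{"xyz":[42,7.1,0],"delta_rot":[0,0,0]},{"xyz":[40,6.8,0],"delta_rot":[0,0,0]},{"xyz":[22.5,3.8,0],"delta_rot":[0,0,0]},{"xyz":[0,0,0],"delta_rot":[0,0,0]},{"xyz":[0,0,15],"delta_rot":[0,0,0]},{"xyz":[0,0,35],"delta_rot":[0,0,0]},{"xyz":[0,0,35],"delta_rot":[0,0,0]},{"xyz":[0,0,15],"delta_rot":[0,0,0]}]}'
python3 -m pendant '{"deltas":[{"xyz":[0,0,6],"delta_rot":[0,0,0]},{"xyz":[0,0,0],"delta_rot":[0,0,0]},{"xyz":[0,0,0],"delta_rot":[0,0,0]}]}'
python3 -c "
from h import *
plan(485,272.3,86,13.5)"
```

```text
clock: 45.15
eef_pos: [0.5017, -0.0008, 0.1975]
tcp_rot: [-1.943, -2.465, 0.002]
ft_force: [0.2, -0.1, -2.8]
opening: 0.718
grasp_force: 25.0
clock: 46.35
eef_pos: [0.4821, 0.2701, 0.0938]
tcp_rot: [-1.945, -2.463, 0.012]
ft_force: [-0.7, -0.4, -3.7]
opening: 0.711
grasp_force: 25.0
clock: 46.65
eef_pos: [0.4853, 0.2725, 0.0954]
tcp_rot: [1.944, 2.466, 0.004]
ft_force: [0.7, 0.3, -2.0]
opening: 0.711
grasp_force: 25.0
now [485.3, 272.5, 95.4] head 13.5 shift [-0.1, -0.4, 9.4] rot [0.15, -0.03, -0.01] after-turn shift [-0.1, -0.4, 9.4] open 0.711 grip 25.0 t 46.6 F [0.7, 0.3, -2.0]
```

```bash
python3 -m pendant '{"deltas":[{"xyz":[0,0,4],"delta_rot":[0,0,0]},{"xyz":[0,0,1],"delta_rot":[0,0,0]},{"xyz":[0,0,1],"delta_rot":[0,0,0]},{"xyz":[0,0,1],"delta_rot":[0,0,0]},{"xyz":[0,0,0],"delta_rot":[0,0,0]}]}'
python3 -m pendant '{"deltas":[{"xyz":[0,0,1],"delta_rot":[0,0,0]},{"xyz":[0,0,0],"delta_rot":[0,0,0]}]}'
```

```text
clock: 47.15
eef_pos: [0.4846, 0.2726, 0.0873]
tcp_rot: [1.944, 2.467, 0.001]
ft_force: [-1.0, -0.7, 0.8]
opening: 0.714
grasp_force: 25.0
clock: 47.35
eef_pos: [0.4846, 0.2727, 0.0872]
tcp_rot: [1.944, 2.467, 0.002]
ft_force: [-2.9, -0.8, 5.7]
opening: 0.715
grasp_force: 25.0
```

```bash
python3 -m pendant '{"deltas":[{"xyz":[0,0,0],"delta_rot":[0,0,0]},{"xyz":[0,0,0],"delta_rot":[0,0,0]},{"xyz":[0,0,0],"delta_rot":[0,0,0]},{"xyz":[0,0,-10],"delta_rot":[0,0,0]},{"xyz":[0,0,-26],"delta_rot":[0,0,0]},{"xyz":[0,0,-40],"delta_rot":[0,0,0]},{"xyz":[0,0,-38],"delta_rot":[0,0,0]},{"xyz":[-20,-2.8,0],"delta_rot":[0,0,0]},{"xyz":[-40,-5.6,0],"delta_rot":[0,0,0]},{"xyz":[-45,-6.35,0],"delta_rot":[0,0,0]},{"xyz":[-45,-6.35,0],"delta_rot":[0,0,0]},{"xyz":[-45,-6.35,0],"delta_rot":[0,0,0]}]}' 1 25
python3 -m pendant '{"deltas":[{"xyz":[-45,-6.35,0],"delta_rot":[0,0,0]},{"xyz":[-45,-6.35,0],"delta_rot":[0,0,0]},{"xyz":[-45,-6.35,0],"delta_rot":[0,0,0]},{"xyz":[-45,-6.35,0],"delta_rot":[0,0,0]},{"xyz":[-45,-6.35,0],"delta_rot":[0,0,0]},{"xyz":[-45,-6.35,0],"delta_rot":[0,0,0]},{"xyz":[-45,-6.35,0],"delta_rot":[0,0,0]},{"xyz":[-45,-6.35,0],"delta_rot":[0,0,0]},{"xyz":[-45,-6.35,0],"delta_rot":[0,0,0]},{"xyz":[-35.7,-5,0],"delta_rot":[0,0,0]},{"xyz":[0,0,0],"delta_rot":[0,0,0]},{"xyz":[0,0,0],"delta_rot":[0,0,0]}]}'
python3 -c "
from h import *
plan(545.8,-366.6,55,13.5)"
```

```text
clock: 48.55
eef_pos: [0.5033, 0.0748, 0.2005]
tcp_rot: [1.943, 2.467, 0.001]
ft_force: [0.4, -0.6, -0.0]
opening: 1.0
grasp_force: 0.0
clock: 49.75
eef_pos: [0.5456, -0.3672, 0.1994]
tcp_rot: [-1.946, -2.465, -0.001]
ft_force: [-0.6, 0.5, -0.5]
opening: 1.002
grasp_force: 0.0
now [545.6, -367.2, 199.4] head 13.4 shift [0.4, 0.3, 144.4] rot [-0.02, -0.05, -0.07] after-turn shift [0.5, 0.3, 144.4] open 1.002 grip 0.0 t 49.8 F [-0.6, 0.5, -0.5]
```

```bash
python3 -m pendant '{"deltas":[{"xyz":[0.4,0,25],"delta_rot":[0,0,0]},{"xyz":[0,0,45],"delta_rot":[0,0,0]},{"xyz":[0,0,40],"delta_rot":[0,0,0]},{"xyz":[0,0,25],"delta_rot":[0,0,0]},{"xyz":[0,0,10],"delta_rot":[0,0,0]},{"xyz":[0,0,0],"delta_rot":[0,0,0]}]}'
python3 -m pendant '{"deltas":[{"xyz":[0,0,0],"delta_rot":[0,0,0]},{"xyz":[0,0,0],"delta_rot":[0,0,0]},{"xyz":[0,0,0],"delta_rot":[0,0,0]},{"xyz":[0,0,0],"delta_rot":[0,0,0]},{"xyz":[0,0,0],"delta_rot":[0,0,0]},{"xyz":[0,0,0],"delta_rot":[0,0,0]},{"xyz":[0,0,0],"delta_rot":[0,0,0]}]}' 0.3 20
python3 -c "
from h import *
plan(465.8,354.5,200,13.5)"
```

```text
clock: 50.35
eef_pos: [0.5455, -0.3647, 0.0538]
tcp_rot: [-1.942, -2.467, -0.0]
ft_force: [-0.2, -0.1, 0.1]
opening: 0.997
grasp_force: 0.0
clock: 51.05
eef_pos: [0.546, -0.3666, 0.0557]
tcp_rot: [1.944, 2.466, -0.0]
ft_force: [-1.0, 0.4, 5.5]
opening: 0.637
grasp_force: 20.0
now [546.0, -366.6, 55.7] head 13.5 shift [719.7, 90.5, -145.1] rot [0.05, 0.07, 0.0] after-turn shift [719.9, 90.3, -144.3] open 0.637 grip 20.0 t 51.0 F [-1.0, 0.4, 5.5]
```

```bash
python3 -m pendant '{"deltas":[{"xyz":[0,0,-10],"delta_rot":[0,0,0]},{"xyz":[0,0,-28],"delta_rot":[0,0,0]},{"xyz":[0,0,-42],"delta_rot":[0,0,0]},{"xyz":[0,0,-40],"delta_rot":[0,0,0]},{"xyz":[0,0,-25],"delta_rot":[0,0,0]},{"xyz":[20,2.5,0],"delta_rot":[0,0,0]},{"xyz":[38,4.8,0],"delta_rot":[0,0,0]},{"xyz":[42,5.3,0],"delta_rot":[0,0,0]},{"xyz":[42,5.3,0],"delta_rot":[0,0,0]},{"xyz":[42,5.3,0],"delta_rot":[0,0,0]},{"xyz":[42,5.3,0],"delta_rot":[0,0,0]},{"xyz":[42,5.3,0],"delta_rot":[0,0,0]}]}'
python3 -m pendant '{"deltas":[{"xyz":[42,5.3,0],"delta_rot":[0,0,0]},{"xyz":[42,5.3,0],"delta_rot":[0,0,0]},{"xyz":[42,5.3,0],"delta_rot":[0,0,0]},{"xyz":[42,5.3,0],"delta_rot":[0,0,0]},{"xyz":[42,5.3,0],"delta_rot":[0,0,0]},{"xyz":[42,5.3,0],"delta_rot":[0,0,0]},{"xyz":[42,5.3,0],"delta_rot":[0,0,0]},{"xyz":[42,5.3,0],"delta_rot":[0,0,0]},{"xyz":[42,5.3,0],"delta_rot":[0,0,0]},{"xyz":[42,5.3,0],"delta_rot":[0,0,0]},{"xyz":[31.7,4,0],"delta_rot":[0,0,0]},{"xyz":[0,0,0],"delta_rot":[0,0,0]}]}'
python3 -m pendant '{"deltas":[{"xyz":[0,0,15],"delta_rot":[0,0,0]},{"xyz":[0,0,35],"delta_rot":[0,0,0]},{"xyz":[0,0,35],"delta_rot":[0,0,0]},{"xyz":[0,0,15],"delta_rot":[0,0,0]},{"xyz":[0,0,8],"delta_rot":[0,0,0]},{"xyz":[0,0,0],"delta_rot":[0,0,0]},{"xyz":[0,0,0],"delta_rot":[0,0,0]}]}'
python3 -c "
from h import *
plan(465.8,354.5,83,13.5)"
```

```text
clock: 52.25
eef_pos: [0.5153, -0.0961, 0.1993]
tcp_rot: [-1.944, -2.466, 0.0]
ft_force: [1.3, 1.1, -1.3]
opening: 0.632
grasp_force: 20.0
clock: 53.45
eef_pos: [0.4643, 0.3581, 0.1985]
tcp_rot: [-1.938, -2.47, 0.002]
ft_force: [-0.5, -0.7, -1.2]
opening: 0.633
grasp_force: 20.0
clock: 54.15
eef_pos: [0.4667, 0.3549, 0.0934]
tcp_rot: [1.945, 2.466, 0.004]
ft_force: [0.2, -0.7, -1.1]
opening: 0.634
grasp_force: 20.0
now [466.7, 354.9, 93.4] head 13.5 shift [-0.1, -1.0, 10.4] rot [0.14, -0.05, -0.02] after-turn shift [-0.1, -1.0, 10.4] open 0.634 grip 20.0 t 54.1 F [0.2, -0.7, -1.1]
```

```bash
python3 -m pendant '{"deltas":[{"xyz":[0,-0.7,4],"delta_rot":[0,0,0]},{"xyz":[0,0,2],"delta_rot":[0,0,0]},{"xyz":[0,0,1],"delta_rot":[0,0,0]},{"xyz":[0,0,1],"delta_rot":[0,0,0]},{"xyz":[0,0,0],"delta_rot":[0,0,0]}]}'
python3 -m pendant '{"deltas":[{"xyz":[0,0,1],"delta_rot":[0,0,0]},{"xyz":[0,0,0],"delta_rot":[0,0,0]}]}'
```

```text
clock: 54.65
eef_pos: [0.4652, 0.3547, 0.0837]
tcp_rot: [1.945, 2.467, 0.0]
ft_force: [-0.3, -0.8, -2.3]
opening: 0.64
grasp_force: 20.0
clock: 54.85
eef_pos: [0.4653, 0.3547, 0.0837]
tcp_rot: [1.945, 2.467, 0.001]
ft_force: [-2.3, -1.5, 4.4]
opening: 0.641
grasp_force: 20.0
```

Contact. Release, lift straight up and move clear, then check.

```bash
python3 -m pendant '{"deltas":[{"xyz":[0,0,0],"delta_rot":[0,0,0]},{"xyz":[0,0,0],"delta_rot":[0,0,0]},{"xyz":[0,0,0],"delta_rot":[0,0,0]},{"xyz":[0,0,-10],"delta_rot":[0,0,0]},{"xyz":[0,0,-27],"delta_rot":[0,0,0]},{"xyz":[0,0,-40],"delta_rot":[0,0,0]},{"xyz":[0,0,-40],"delta_rot":[0,0,0]},{"xyz":[0,0,-40],"delta_rot":[0,0,0]},{"xyz":[-20,-5,0],"delta_rot":[0,0,0]},{"xyz":[-40,-10,0],"delta_rot":[0,0,0]},{"xyz":[-45,-10,0],"delta_rot":[0,0,0]},{"xyz":[-45,-10,0],"delta_rot":[0,0,0]}]}' 1
python3 -m pendant '{"deltas":[{"xyz":[-45,-10,0],"delta_rot":[0,0,0]},{"xyz":[-45,-10,0],"delta_rot":[0,0,0]},{"xyz":[-45,-10,0],"delta_rot":[0,0,0]},{"xyz":[-45,-10,0],"delta_rot":[0,0,0]},{"xyz":[-45,-10,0],"delta_rot":[0,0,0]},{"xyz":[-45,-10,0],"delta_rot":[0,0,0]},{"xyz":[-45,-10,0],"delta_rot":[0,0,0]},{"xyz":[-45,-10,0],"delta_rot":[0,0,0]},{"xyz":[-45,-10,0],"delta_rot":[0,0,0]},{"xyz":[-20,-5,0],"delta_rot":[0,0,0]},{"xyz":[0,0,0],"delta_rot":[0,0,0]},{"xyz":[0,0,0],"delta_rot":[0,0,0]}]}'
python3 - <<'E'
from h import *
t=env.capture("top");s=env.capture("scene")
a=cv2.resize(t["img"][100:230,130:340,::-1],(800,495),interpolation=cv2.INTER_CUBIC)[:300]
a=cv2.resize(t["img"][110:210,140:330,::-1],(560,295),interpolation=cv2.INTER_CUBIC)
b=cv2.resize(s["img"][190:300,175:385,::-1],(560,293),interpolation=cv2.INTER_CUBIC)
cv2.imwrite("pics/fin.png",np.vstack([a,b]))
for n,c in(("top",t),("scene",s)):
    for o,z in (("jar",.033),("beaker",.033),("bottle",.033),("organiser",.004)):
        print(n,o,[(np.round(back(c,d["pixel"],z)[0,:2]*1000).tolist(),round(d["conf"],2)) for d in env.place_of(c,o)][:3])
print(env.observe()["clock"])
E
```

```text
clock: 56.05
eef_pos: [0.466, 0.1993, 0.2405]
tcp_rot: [1.943, 2.468, 0.001]
ft_force: [-0.2, -0.6, 1.0]
opening: 1.002
grasp_force: 0.0
clock: 57.25
eef_pos: [0.4731, -0.2348, 0.24]
tcp_rot: [-1.946, -2.466, -0.001]
ft_force: [0.7, 0.6, -0.8]
opening: 1.002
grasp_force: 0.0
top jar [([512.0, 197.0], 0.66)]
top beaker [([486.0, 273.0], 0.67), ([510.0, 184.0], 0.29)]
top bottle [([475.0, 347.0], 0.89)]
top organiser [([232.0, 306.0], 0.87), ([565.0, 3.0], 0.85), ([291.0, 560.0], 0.59)]
scene jar [([505.0, 202.0], 0.61)]
scene beaker [([487.0, 280.0], 0.53)]
scene bottle [([468.0, 352.0], 0.82)]
scene organiser [([287.0, 553.0], 0.66), ([560.0, 1.0], 0.64), ([239.0, 306.0], 0.55)]
57.75
```

View pics/fin.png

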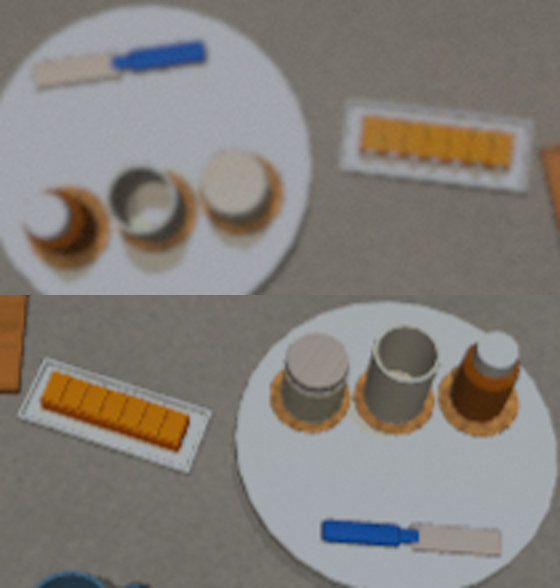

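The final picture shows the bottle, beaker and jar upright on their own coasters (scene half: (485,385), (400,375), (317,375)). The organiser lies flat in the narrow tray at (435,142) in the top half, and the foot file is unmoved. The gripper is empty and clear, so I'm handing in.

```bash
python3 -c "
from station import env
print(env.close_job())"
```

```text
the job is handed in; nothing more can be done
None
```

The job is done and handed in at about 58 s: the organiser lies flat, lids up, in the narrow white tray, the jar, beaker and bottle are back upright on their own coasters, and the foot file was left alone.

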